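# Hang the ear defenders over the rail

### The job

The sorting wheel has stopped for the night and its ear defenders lie on their side on the counter. Stand them up on their two cups on the counter and let go, then take them again by the top of the headband and hang them over the middle of the rail, the band square across the bar with one cup on each side, left hanging still. Do not drop them, and leave the token dish, the loupe, the ashtray and the counterweight where they are.

Things in the scene. Friction and masses are not known exactly. Their poses are not given: they have to be found in the camera images.
- ear_defenders: Rigid red ear defenders, 0.2 to 0.35 kg, weight mostly in the cups, 182 mm from cup bottoms to crown, 172 mm wide. x: from cups to crown; y: from cup to cup; z: across the band's width. They start lying on their side, z up, crown roughly towards the robot; the origin is then on the counter midway between the cups, 60 mm from their flat bottoms. Band lies at z 22 to 48 mm.
- crown (a point): middle of the outer face (top, once stood up) of the headband's black crown pad, at x 122, y 0, z 35 mm on the ear defenders, same axes. The pad is straight: 43 mm long in y, 28 mm wide in z, 14 mm thick in x; its foam lets a swing on the bar die out in 2 to 3 s. From it the band, 7 mm thick and 26 mm wide, arches down to both cups, 140 mm apart.
- cup_base (a point): point midway between the flat bottoms of the two cups, at x -60, y 0, z 35 mm on the ear defenders, same axes. Stood on these bottoms they are stable: the foot is 172 mm (y) by 70 mm (z). The gap between the cushions is 92 mm.
- cup_a (a point): centre of the cup on the +y side, at x -16, y 66, z 35 mm on the ear defenders, same axes. The cup is flat-sided: 88 mm in x, 40 mm thick in y (black cushion inside, red shell outside), 70 mm in z. A 9 mm thick, 22 mm wide stem leaves the middle of its crown-side end, at y 70 mm.
- cup_b (a point): centre of the other cup, its mirror image, at x -16, y -66, z 35 mm on the ear defenders, same axes
- rail: Fixed steel hanging rail. Origin on the counter under the bar's middle, x along the bar towards the post, z up. The level square bar, 20 by 20 mm, flat on top, axis 190 mm up, runs from a 28 mm brass end ball (centre x -85 mm; this free end points roughly to the robot, with open space beyond) to an upright 26 mm post at x +90 mm on a 96 mm flange. Nothing stands above the bar.
- rail_mid (a point): middle of the bar, on its axis, 190 mm above the counter; same axes as the rail
- token_dish: copper dish of brass tokens, 100 mm across, 26 mm high; origin at the centre of its underside; leave alone
- loupe: brass jeweller's loupe standing on end, 48 mm across, 41 mm high; origin at the centre of its underside; leave alone
- ashtray: mottled brown bakelite ashtray, 124 mm across, 33 mm high; origin at the centre of its underside; leave alone
- counterweight: cast lead counterweight with a knob on top, 64 mm across, 72 mm high; origin at the centre of its underside; leave alone
Mind the look-alikes: they are no part of the job. Leave any orange look-alike of the rail alone.

How it is judged:
By the outcome, as a careful person would: the job done as asked, in the order asked, and still so for the second after the job is handed in, with the robot touching nothing.
It also fails if it takes over 72 s, if anything falls off the work surface, if the arm or the gripper's body presses on something with over 40 N, if the wrist force passes 120 N, or if a joint passes its speed limit or range.

### The arm

A 6-joint arm with a two-finger parallel gripper is mounted at the origin on the work surface. World frame = base frame: x ahead of the robot, y to its left, z up, the work surface at z = 0. Lengths are in m, angles in rad, forces in N, time in s.
With the tool pointing down it reaches from about 0.3 to 0.875 m from the base axis. Payload 6.4 kg.
Tool frame: the origin (TCP) lies at the very end of the fingers, on their centre line; the grasp point (between the pads) lies 19 mm behind it; z points along the fingers, y is the direction in which the jaws open and shut (so a half turn about z gives the same grasp; the last joint's range is limited). The gripper opens to 85 mm and grips with 20 to 120 N. Pads are 22 mm wide; open, the fingers measure 114 mm over their backs; the gripper's body (76 mm by 85 mm) begins 54 mm behind the grasp point. The pads swing forward as they close: fully open they stand 13 mm farther back than shut.
Start: joints at [0.895, 0.181, 1.607, -0, 1.354, -0.206], TCP at [0.26, 0.513, 0.231] pointing down, gripper open.
Joint ranges: [-2.99, 2.99], [-0.89, 2.07], [0.3, 2.58], [-1.14, 4.28], [0, 2.63], [-3.12, 3.12]. Speed limits (rad/s): [2.57, 2.57, 3.01, 3.14, 3.14, 3.14].

### API

Orientations are given as a rotation vector (axis times angle).
In Python, from rig import readout, imaging, manip gives the robot as it stands. The module is installed in compiled form; this text tells all that it offers.
- The arm moves only by the tool step_arm, never from a script. Its argument "targets" is a list of rows, each an object of numbers: "tx", "ty", "tz": the shift along the tool's x, y, z in mm; "twist": the turn about the tool's z in degrees; "grip": the closure, from 0 (fully open) to 1 (shut). A call has 1 to 5 rows; each row shifts and turns the commanded pose from where the row before left it, along the tool's axes as they then stand; what a row does not reach is not made up. A row lasts 1/8 s, in which the tool goes at most 62.5 mm and 10.7 degrees, less where a joint would pass 70% of its speed; a pose out of reach is approached as far as the arm can. A call with a gripper value outside its range is refused whole. The fingers move at their own pace and stop on an object; the grip force is fixed at half the most. Time passes only in rows, so rows that do not move let the fingers close. It gives the time, the measured TCP pose, the force and the opening at its end, in the units of the state.
- readout.get_obs(): the state, without advancing time (a new reading comes with each control period).
- imaging.grab_frame(name): name is "scene" or "top" or "wrist"; returns a dict with "img" (400x640x3 uint8, red, green, blue), "depth" (400x640 float32, m along the optical axis (not along the pixel's ray), 0 where there is no reading), "mtx" (3x3 intrinsics, pixels), "distortion" ([k1, k2, p1, p2, k3] as OpenCV has them; the pictures are not rectified), "eye" and "attitude" of the camera in the world; the wrist camera has in their place "mount" (4x4, takes a point from camera to tool coordinates, whose origin is the TCP and whose axes are the flange's). Camera axes: x right, y down, z forward; pixel columns grow to the right and rows downward; lengths in m; the calibration is good to about 2 mm. A picture is of the moment at which its call begins: read the wrist's pose just before it.
- manip.finish_job(): hands the job in, once; it reports no verdict.
The state is a dict: "t": time; "qpos": joint angles; "qvel": joint speeds; "tau": joint torques, N m; "tool_pos": TCP position; "ee_rot": TCP orientation; "contact_force": force on the tool from outside, world axes, zero at the start; "ft_torque": the same for the moment, N m; "gripper_width": finger opening in m.
Only numpy, scipy, OpenCV 4.12 (cv2) and the standard library are available. Lean on these libraries where they do the work, as an engineer would, in place of code of your own. Each camera call takes 0.05 s, during which the arm holds its last target.

## Working session

There is one attempt and no reset: what is moved stays moved. The work goes in short steps, Python scripts to look and compute and a tool call to move; the robot and the scene stay as the last step left them, time stands still between calls to the robot, and variables do not carry over. Pictures are saved under pics/ and viewed, and the job is handed in when it is done.

Besides the shell and the picture viewer there is one more tool, called after ">>>" as a command line: name --argument value ..., lists and objects as JSON in quotes. step_arm: Moves the arm, as the interface text tells. Its arguments: {"type":"object","properties":{"targets":{"type":"array","items":{"type":"object","properties":{"tx":{"type":"number"},"ty":{"type":"number"},"tz":{"type":"number"},"twist":{"type":"number"},"grip":{"type":"number"}}}}},"required":["targets"]}

```bash
mkdir -p pics
python3 - <<'E'
from rig import readout, imaging
import cv2,pickle
o=readout.get_obs();print({k:o[k] for k in('t','tool_pos','ee_rot','contact_force','gripper_width')})
for n in("scene","top"):
    f=imaging.grab_frame(n);pickle.dump(f,open(f'{n}0.pkl','wb'))
    cv2.imwrite(f'pics/{n}0.png',f['img'][:,:,::-1]);print(n,f['eye'],f['attitude'],f['mtx'].tolist(),f['distortion'])
E
```

```text
{'t': 0.0, 'tool_pos': array([0.25993964, 0.51227533, 0.23039748]), 'ee_rot': array([-7.30995522e-01, -3.05460854e+00,  2.43956397e-03]), 'contact_force': array([ 0.30121531, -0.19415665, -0.3116096 ]), 'gripper_width': 0.08526934791597315}
scene [1.14006845 0.32377933 1.23204814] [-1.519943   -2.28351636  0.70183476] [[440.5944013626597, 0.0, 324.14023743945734], [0.0, 440.5944013626597, 203.11115794015615], [0.0, 0.0, 1.0]] [0.03022959 0.         0.         0.         0.        ]
top [0.38333154 0.02551906 1.55791803] [-2.19213801  2.18128331 -0.07196585] [[492.2395174464158, 0.0, 316.0657603448958], [0.0, 492.2395174464158, 194.20532902191658], [0.0, 0.0, 1.0]] [-0.02683973  0.          0.          0.          0.        ]
```

View pics/scene0.png

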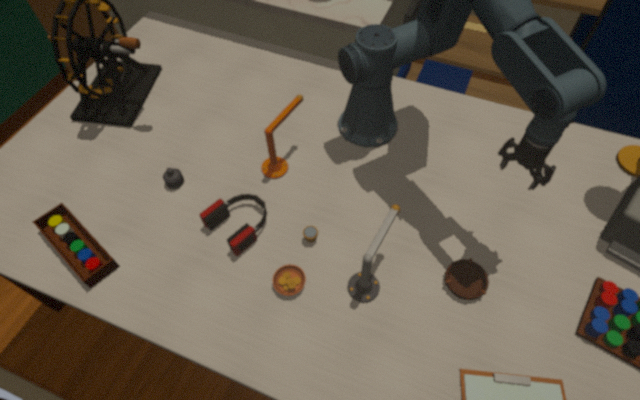

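View pics/top0.png

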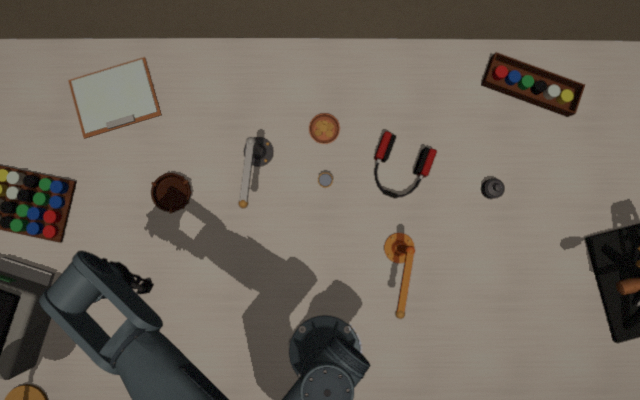

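```bash
cat > h.py <<'E'
import numpy as np,cv2
from scipy.spatial.transform import Rotation as R
def cloud(f,eye=None,att=None):
    d=f['depth'];h,w=d.shape
    uv=np.stack(np.meshgrid(np.arange(w),np.arange(h)),-1).reshape(-1,1,2).astype(float)
    n=cv2.undistortPoints(uv,f['mtx'],np.array(f['distortion'])).reshape(h,w,2)
    P=np.dstack([n*d[...,None],d])
    if 'mount' in f:
        M=np.array(f['mount']);P=P@M[:3,:3].T+M[:3,3]
    else: eye,att=f['eye'],f['attitude']
    return P@R.from_rotvec(att).as_matrix().T+np.array(eye)
E
python3 - <<'E'
import pickle,cv2,numpy as np
from h import *
for n in('top','scene'):
    f=pickle.load(open(n+'0.pkl','rb'));C=cloud(f)
    im=f['img'].astype(int)
    print(n,'table z',np.median(C[...,2][(f['depth']>0)]))
    r=(im[...,0]>90)&(im[...,1]<60)&(im[...,2]<60)&(C[...,0]>.3)&(C[...,0]<.7)&(C[...,1]<0)&(C[...,1]>-.35)&(C[...,2]>.02)
    cc,lab,st,ce=cv2.connectedComponentsWithStats(r.astype(np.uint8))
    for i in range(1,cc):
        if st[i,4]>15:
            p=C[lab==i];print('red',st[i],p.mean(0).round(4),p.min(0).round(3),p.max(0).round(3))
    # heights map of objects
    m=(C[...,2]>.015)&(C[...,0]>.25)&(C[...,0]<.8)&(abs(C[...,1])<.45)&(f['depth']>0)
    cc,lab,st,ce=cv2.connectedComponentsWithStats(m.astype(np.uint8))
    for i in range(1,cc):
        if st[i,4]>30:
            p=C[lab==i];print(st[i],p.mean(0).round(3),p.min(0).round(3),p.max(0).round(3))
f=pickle.load(open('top0.pkl','rb'))
cv2.imwrite('pics/crop.png',cv2.resize(f['img'][100:220,220:460,::-1],None,fx=3.3,fy=3.3,interpolation=cv2.INTER_CUBIC))
E
```

```text
top table z 5.843394049076522e-06
red [377 132  14  26 163] [ 0.6368 -0.1778  0.0684] [ 0.597 -0.198  0.058] [ 0.676 -0.157  0.077]
red [422 149  14  27 163] [ 0.584  -0.3158  0.069 ] [ 0.543 -0.336  0.058] [ 0.624 -0.295  0.078]
red [392 244   5  10  23] [ 0.3217 -0.2151  0.0274] [ 0.305 -0.221  0.02 ] [ 0.333 -0.209  0.042]
[309 113  32  31 212] [0.701 0.003 0.023] [ 0.647 -0.047  0.015] [0.745 0.051 0.034]
[316 121  18  16 131] [0.7   0.001 0.02 ] [ 0.671 -0.025  0.015] [0.72  0.029 0.03 ]
[ 374  131   63   68 1131] [ 0.582 -0.237  0.058] [ 0.475 -0.339  0.015] [ 0.679 -0.154  0.078]
[239 137  27  72 737] [0.552 0.217 0.169] [0.436 0.189 0.015] [0.658 0.256 0.208]
[318 173  15  15 184] [ 0.53 -0.    0.04] [ 0.507 -0.022  0.028] [0.552 0.022 0.049]
[181 176  11  33 132] [0.492 0.433 0.028] [0.441 0.419 0.015] [0.542 0.45  0.038]
[391 239  24  38 437] [ 0.304 -0.224  0.142] [ 0.25  -0.248  0.015] [ 0.348 -0.207  0.209]
[ 96 271  38  26 633] [0.268 0.43  0.577] [0.25  0.404 0.512] [0.292 0.45  0.615]
scene table z 0.00042102352518647024
red [269 158  11  13  60] [ 0.3305 -0.2266  0.0
[... 237 characters left out ...]
5  0.077]
[513  56  33  51 935] [0.268 0.429 0.57 ] [0.25  0.404 0.51 ] [0.293 0.45  0.613]
[265 115  20  58 524] [ 0.315 -0.225  0.132] [ 0.251 -0.262  0.015] [ 0.348 -0.208  0.206]
[ 199  194   69   62 1503] [ 0.593 -0.233  0.051] [ 0.476 -0.338  0.015] [ 0.682 -0.151  0.077]
[356 205  45  88 883] [0.578 0.221 0.155] [0.442 0.19  0.015] [0.647 0.246 0.208]
[303 226  16  16 190] [0.534 0.003 0.038] [ 0.508 -0.021  0.018] [0.556 0.025 0.046]
[444 260  15  31 135] [0.498 0.435 0.028] [0.444 0.421 0.016] [0.545 0.45  0.036]
[273 265  33  31 221] [ 0.689 -0.     0.023] [ 0.646 -0.044  0.015] [0.744 0.054 0.032]
[279 273  17  16 139] [0.7   0.002 0.02 ] [ 0.677 -0.025  0.015] [0.72  0.032 0.03 ]
```

View pics/crop.png

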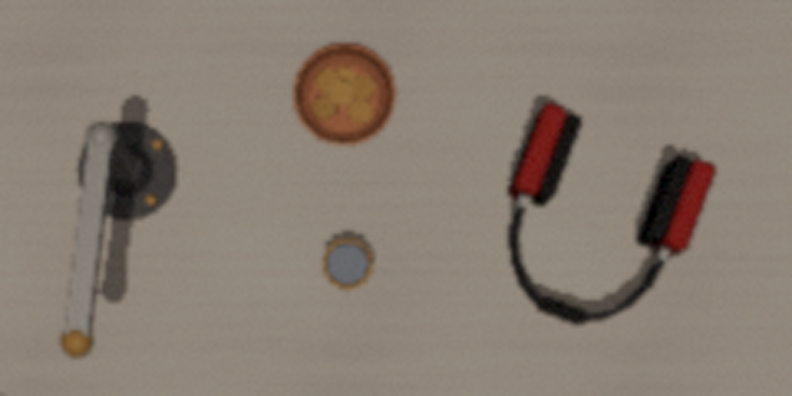

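```bash
cat >> h.py <<'E'
def delta(target, jaw=None, o=None):
    from rig import readout
    o=o or readout.get_obs(); M=R.from_rotvec(o['ee_rot']).as_matrix()
    d=(np.array(target)-o['tool_pos'])@M*1000
    print('t',round(float(o['t']),2),'pos',o['tool_pos'].round(4),'w',round(float(o['gripper_width']),4),'F',o['contact_force'].round(1))
    print('tool x',M[:,0].round(3),'y',M[:,1].round(3),'z',M[:,2].round(3)); print('delta mm (tool)',d.round(1),end=' ')
    if jaw is not None:
        a=np.arctan2(*(M.T@np.array([*jaw,0]))[[1,0]])-np.pi/2
        a=(a+np.pi/2)%np.pi-np.pi/2
        print('twist deg',np.degrees(a).round(1),'q6',o['qpos'][5].round(2))
E
python3 -c "
from h import *
delta([.4896,-.200,.25],[-.934,.356])
delta([.4896,-.200,.08])"
```

```text
t 0.1 pos [0.26   0.5123 0.2305] w 0.0855 F [-0.1 -0.4  0.7]
tool x [-0.892  0.453  0.   ] y [ 0.453  0.892 -0.002] z [-0.001 -0.001 -1.   ]
delta mm (tool) [-527.2 -531.2  -18.9] twist deg 83.9 q6 -0.21
t 0.1 pos [0.26   0.5123 0.2305] w 0.0855 F [-0.1 -0.4  0.7]
tool x [-0.892  0.453  0.   ] y [ 0.453  0.892 -0.002] z [-0.001 -0.001 -1.   ]
delta mm (tool) [-527.3 -531.   151.1]
```

>>> step_arm --targets '[{"tx":-35,"ty":-35,"tz":-10},{"tx":-35,"ty":-35,"tz":-10},{"tx":-35,"ty":-35},{"tx":-35,"ty":-35},{"tx":-35,"ty":-35}]'

```text
invalid input at $.targets[0]: expected keys tx, ty, tz, twist, grip
```

>>> step_arm --targets '[{"tx":-35,"ty":-35},{"tx":-35,"ty":-35},{"tx":-35,"ty":-35},{"tx":-35,"ty":-35},{"tx":-35,"ty":-35}]'

```text
invalid input at $.targets[0]: expected keys tx, ty, tz, twist, grip
```

>>> step_arm --targets '[{"tx":-35,"ty":-35},{"tx":-35,"ty":-35},{"tx":-35,"ty":-35},{"tx":-35,"ty":-35},{"tx":-35,"ty":-35}]'

```text
invalid input at $.targets[0]: expected keys tx, ty, tz, twist, grip
```

>>> step_arm --targets '[{"twist":10},{"twist":10},{"twist":10},{"twist":10},{"twist":10}]'

```text
invalid input at $.targets[0]: expected keys tx, ty, tz, twist, grip
```

>>> step_arm --targets '[{"twist":10},{"twist":10},{"twist":10},{"twist":4},{"twist":0}]'

```text
invalid input at $.targets[0]: expected keys tx, ty, tz, twist, grip
```

```bash
cat > wr.py <<'E'
import sys,cv2,pickle
from h import *
from rig import readout,imaging
n=sys.argv[1];cam=sys.argv[2] if len(sys.argv)>2 else 'wrist'
o=readout.get_obs();f=imaging.grab_frame(cam);f['o']=o;pickle.dump(f,open(n+'.pkl','wb'))
cv2.imwrite(f'pics/{n}.png',f['img'][:,:,::-1])
E
python3 wr.py w1; python3 -c "
from h import *
delta([.4896,-.200,.25],[-.934,.356])"
```

```text
t 0.15 pos [0.26   0.5124 0.2306] w 0.0853 F [-1.   0.1 -0.9]
tool x [-0.892  0.453  0.   ] y [ 0.453  0.892 -0.001] z [-0.001 -0.001 -1.   ]
delta mm (tool) [-527.2 -531.3  -18.9] twist deg 83.9 q6 -0.21
```

View pics/w1.png

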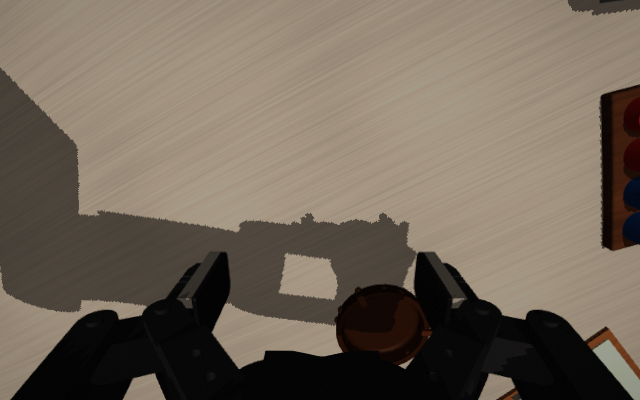

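>>> step_arm --targets '[{"tx":-35,"ty":-35,"tz":-10,"twist":0,"grip":0.3},{"tx":-35,"ty":-35,"tz":-10,"twist":0,"grip":0.3},{"tx":-35,"ty":-35,"tz":0,"twist":0,"grip":0.3},{"tx":-35,"ty":-35,"tz":0,"twist":0,"grip":0.3},{"tx":-35,"ty":-35,"tz":0,"twist":0,"grip":0.3}]'

```text
t: 0.78
tool_pos: [0.3372, 0.2759, 0.2512]
ee_rot: [0.731, 3.055, -0.0]
contact_force: [1.7, -1.0, -0.2]
gripper_width: 0.0601
```

>>> step_arm --targets '[{"tx":-35,"ty":-35,"tz":0,"twist":0,"grip":0.6},{"tx":-35,"ty":-35,"tz":0,"twist":0,"grip":0.6},{"tx":-35,"ty":-35,"tz":0,"twist":0,"grip":0.6},{"tx":-35,"ty":-35,"tz":0,"twist":0,"grip":0.6},{"tx":-35,"ty":-35,"tz":0,"twist":0,"grip":0.6}]'

```text
t: 1.4
tool_pos: [0.4141, 0.0406, 0.2513]
ee_rot: [0.731, 3.055, 0.0]
contact_force: [1.1, -0.1, 0.6]
gripper_width: 0.0338
```

>>> step_arm --targets '[{"tx":-35,"ty":-35,"tz":0,"twist":0,"grip":0.8},{"tx":-35,"ty":-35,"tz":0,"twist":0,"grip":0.8},{"tx":-35,"ty":-35,"tz":0,"twist":0,"grip":0.8},{"tx":-35,"ty":-35,"tz":0,"twist":0,"grip":0.8},{"tx":-35,"ty":-35,"tz":0,"twist":0,"grip":0.8}]'

```text
t: 2.02
tool_pos: [0.4909, -0.1946, 0.251]
ee_rot: [-0.732, -3.055, -0.0]
contact_force: [0.3, 1.3, 0.2]
gripper_width: 0.017
```

>>> step_arm --targets '[{"tx":0,"ty":0,"tz":0,"twist":10,"grip":0.5},{"tx":0,"ty":0,"tz":0,"twist":10,"grip":0.5},{"tx":0,"ty":0,"tz":0,"twist":10,"grip":0.5},{"tx":0,"ty":0,"tz":0,"twist":10,"grip":0.5},{"tx":0,"ty":0,"tz":0,"twist":10,"grip":0.5}]'

```text
t: 2.65
tool_pos: [0.4905, -0.193, 0.251]
ee_rot: [-1.961, -2.454, 0.0]
contact_force: [0.3, -0.6, -0.1]
gripper_width: 0.043
```

>>> step_arm --targets '[{"tx":0,"ty":0,"tz":0,"twist":10,"grip":0.4},{"tx":0,"ty":0,"tz":0,"twist":10,"grip":0.4},{"tx":0,"ty":0,"tz":0,"twist":10,"grip":0.4},{"tx":0,"ty":0,"tz":0,"twist":4,"grip":0.4},{"tx":0,"ty":0,"tz":0,"twist":0,"grip":0.4}]'

```text
t: 3.28
tool_pos: [0.4906, -0.1929, 0.251]
ee_rot: [-2.587, -1.782, 0.0]
contact_force: [-0.4, -0.1, -0.6]
gripper_width: 0.0512
```

```bash
python3 wr.py w2; python3 -c "
from h import *
delta([.4896,-.200,.25],[-.934,.356])"
```

```text
t 3.33 pos [ 0.4906 -0.193   0.251 ] w 0.0512 F [ 0.5 -0.1  0.7]
tool x [0.356 0.935 0.   ] y [ 0.935 -0.356 -0.   ] z [-0.  0. -1.]
delta mm (tool) [-6.9  1.5  1. ] twist deg 0.0 q6 -0.24
```

View pics/w2.png

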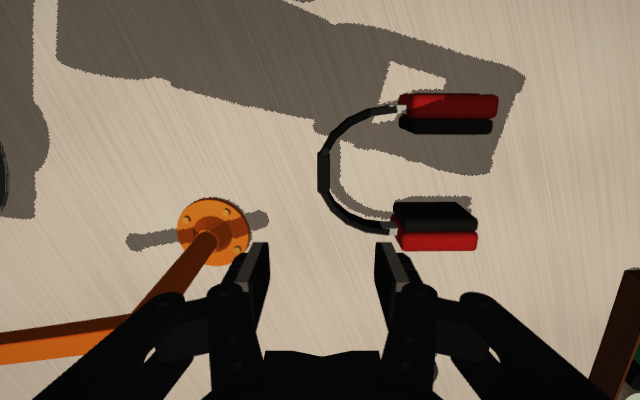

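Run:
```python
import pickle
from h import *
f=pickle.load(open('w2.pkl','rb'));o=f['o'];C=cloud(f,o['tool_pos'],o['ee_rot'])
im=f['img'].astype(int);Z=C[...,2]
rows=slice(90,262);cols=slice(310,505)
c=C[rows,cols].reshape(-1,3);I=im[rows,cols].reshape(-1,3)
k=c[:,2]>.012; c=c[k];I=I[k]
red=(I[:,0]>90)&(I[:,1]<50)&(c[:,2]>.06)
import numpy as np
x=np.array([-.934,.356]);
P=c[:,:2]
# fit: min area rect
h=P.astype(np.float32);r=cv2.minAreaRect((h*1000).astype(np.float32));print(r)
for ang in np.arange(150,170,1.0):
    pass
y=np.array([-x[1],x[0]]);o0=np.array([.597,-.241])
q=(P-o0)@np.stack([x,y],1)*1000
print('obj x',np.percentile(q[:,0],[.5,99.5]),'y',np.percentile(q[:,1],[.5,99.5]), 'z',np.percentile(c[:,2],[1,50,99]))
up=c[:,2]>.06
for s in(1,-1):
    m=up&(q[:,1]*s>0);print(s,'cup x',np.percentile(q[m,0],[1,99]),'y',np.percentile(q[m,1],[1,99]), c[m,2].mean())
m=(q[:,0]>100)&(c[:,2]>.03);print('crown',np.percentile(q[m,0],[1,99]),c[m,2].mean(), q[m&(q[:,0]>110)].mean(0))
for lo in range(40,125,8):
    m=(q[:,0]>lo)&(q[:,0]<lo+8)&(c[:,2]>.04);print(lo,np.abs(q[m,1]).min().round(0) if m.any() else 0,np.percentile(q[m,1],[1,99]).round(0) if m.any() else 0)
```

```text
((567.958251953125, -231.5863494873047), (171.61380004882812, 180.43499755859375), 69.11639404296875)
obj x [-57.35009524 119.28906645] y [-83.58897822  85.6437801 ] z [0.01595672 0.06645673 0.39328968]
1 cup x [-57.30887344  25.50955997] y [48.80121408 86.23455171] 0.06758440797053536
-1 cup x [-56.86875062 114.97784431] y [-82.76435291 -11.84872836] 0.10370197531752356
crown [100.96028019 120.42955271] 0.09436881005042093 [114.87563724 -16.82453426]
40 63.0 [-71.  77.]
48 62.0 [-69.  74.]
56 60.0 [-68.  74.]
64 57.0 [-67.  72.]
72 12.0 [-63.  68.]
80 12.0 [-59.  63.]
88 6.0 [-54.  59.]
96 30.0 [-47.  53.]
104 0.0 [-40.  44.]
112 0.0 [-82.  30.]
120 0.0 [-17.  22.]
```

>>> step_arm --targets '[{"tx":-9,"ty":1.7,"tz":40,"twist":0,"grip":0.4},{"tx":0,"ty":0,"tz":50,"twist":0,"grip":0.4},{"tx":0,"ty":0,"tz":50,"twist":0,"grip":0.4},{"tx":0,"ty":0,"tz":50,"twist":0,"grip":0.4},{"tx":0,"ty":0,"tz":0,"twist":0,"grip":0.4}]'

```text
t: 3.95
tool_pos: [0.4859, -0.1999, 0.0575]
ee_rot: [-2.58, -1.778, 0.005]
contact_force: [-0.4, 0.6, -0.2]
gripper_width: 0.0513
```

```bash
python3 wr.py w3; python3 -c "
from h import *
delta([.489,-.202,.008],[-.934,.356])"
```

```text
t 4.0 pos [ 0.488  -0.2013  0.0603] w 0.0511 F [ 1.2 -0.2 -0.2]
tool x [0.356 0.934 0.001] y [ 0.934 -0.356 -0.004] z [-0.003  0.002 -1.   ]
delta mm (tool) [-0.4  1.4 52.3] twist deg -0.0 q6 -0.25
```

View pics/w3.png

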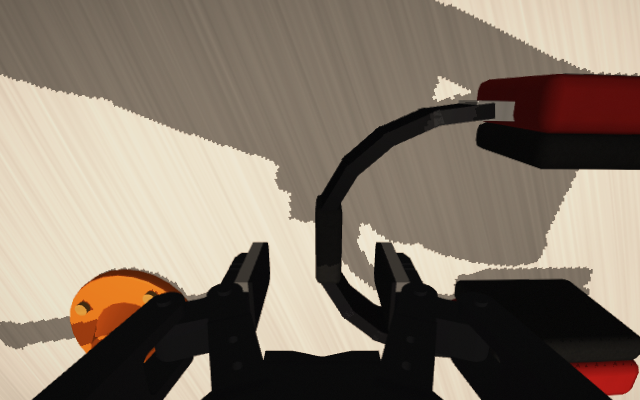

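>>> step_arm --targets '[{"tx":0,"ty":0,"tz":26,"twist":0,"grip":0.4},{"tx":0,"ty":0,"tz":26,"twist":0,"grip":0.5},{"tx":0,"ty":0,"tz":0,"twist":0,"grip":0.7},{"tx":0,"ty":0,"tz":0,"twist":0,"grip":0.8},{"tx":0,"ty":0,"tz":0,"twist":0,"grip":0.8}]'

```text
t: 4.62
tool_pos: [0.4904, -0.2029, 0.0112]
ee_rot: [2.585, 1.78, 0.002]
contact_force: [-0.3, -0.3, -0.4]
gripper_width: 0.0175
```

>>> step_arm --targets '[{"tx":0,"ty":0,"tz":0,"twist":0,"grip":0.83},{"tx":0,"ty":0,"tz":0,"twist":0,"grip":0.83},{"tx":0,"ty":0,"tz":0,"twist":0,"grip":0.85},{"tx":0,"ty":0,"tz":0,"twist":0,"grip":0.85},{"tx":0,"ty":0,"tz":0,"twist":0,"grip":0.85}]'

```text
t: 5.25
tool_pos: [0.4894, -0.2023, 0.0096]
ee_rot: [2.587, 1.781, 0.0]
contact_force: [-0.1, 1.6, 4.4]
gripper_width: 0.0139
```

```bash
python3 wr.py w4; python3 -c "
from h import *
delta([.489,-.202,.008],[-.934,.356])"
```

```text
t 5.3 pos [ 0.4895 -0.2023  0.0096] w 0.0138 F [-1.4  1.   5. ]
tool x [ 0.357  0.934 -0.   ] y [ 0.934 -0.357  0.001] z [ 0.001 -0.    -1.   ]
delta mm (tool) [ 0.1 -0.5  1.6] twist deg -0.0 q6 -0.25
```

View pics/w4.png

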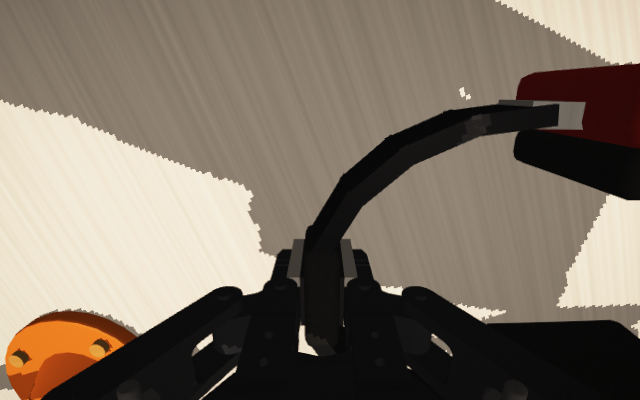

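>>> step_arm --targets '[{"tx":0,"ty":0,"tz":0,"twist":0,"grip":0.842},{"tx":0,"ty":1.3,"tz":-5,"twist":0,"grip":0.842},{"tx":0,"ty":1.3,"tz":-5,"twist":0,"grip":0.842},{"tx":0,"ty":1.4,"tz":-5,"twist":0,"grip":0.842},{"tx":0,"ty":0,"tz":0,"twist":0,"grip":0.842}]'

```text
t: 5.92
tool_pos: [0.4931, -0.2037, 0.0246]
ee_rot: [2.587, 1.781, 0.0]
contact_force: [-0.2, -0.1, -3.2]
gripper_width: 0.0137
```

```bash
python3 wr.py s5 scene; python3 -c "
import cv2
i=cv2.imread('pics/s5.png')[150:300,180:330];cv2.imwrite('pics/s5c.png',cv2.resize(i,None,fx=4,fy=4,interpolation=cv2.INTER_CUBIC))
from h import *
delta([.489,-.202,.008],[-.934,.356])"
```

```text
t 5.97 pos [ 0.4929 -0.2035  0.0244] w 0.0136 F [-0.1  0.1 -3.8]
tool x [ 0.357  0.934 -0.   ] y [ 0.934 -0.357  0.   ] z [ 0. -0. -1.]
delta mm (tool) [ 0.  -4.2 16.4] twist deg -0.0 q6 -0.25
```

View pics/s5c.png

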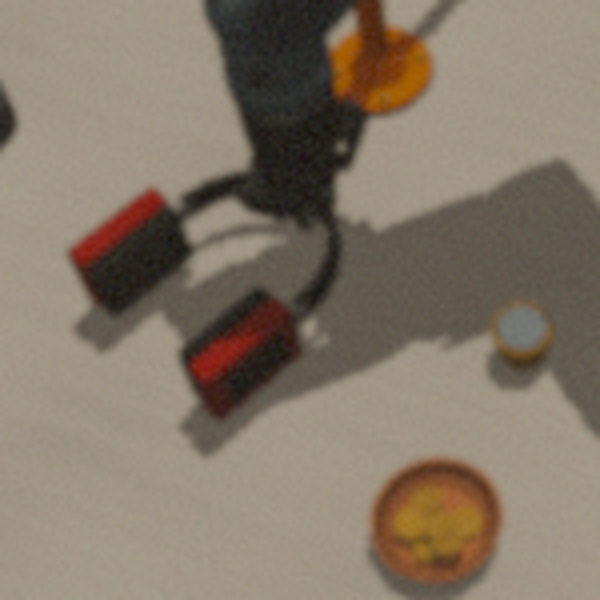

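>>> step_arm --targets '[{"tx":0,"ty":0,"tz":5,"twist":0,"grip":0.842},{"tx":0,"ty":0,"tz":4,"twist":0,"grip":0.842},{"tx":0,"ty":0,"tz":0,"twist":0,"grip":0.838},{"tx":0,"ty":0,"tz":0,"twist":0,"grip":0.838},{"tx":0,"ty":0,"tz":0,"twist":0,"grip":0.838}]'

```text
t: 6.6
tool_pos: [0.493, -0.2036, 0.0154]
ee_rot: [2.588, 1.781, 0.0]
contact_force: [-0.1, -0.3, -3.0]
gripper_width: 0.0137
```

>>> step_arm --targets '[{"tx":0,"ty":0,"tz":0,"twist":0,"grip":0.834},{"tx":0,"ty":0,"tz":0,"twist":0,"grip":0.834}]'

```text
t: 6.85
tool_pos: [0.4929, -0.2035, 0.0154]
ee_rot: [2.588, 1.781, 0.0]
contact_force: [0.4, -0.6, -2.0]
gripper_width: 0.0139
```

>>> step_arm --targets '[{"tx":0,"ty":0,"tz":0,"twist":0,"grip":0.83},{"tx":0,"ty":0,"tz":0,"twist":0,"grip":0.83}]'

```text
t: 7.1
tool_pos: [0.493, -0.2036, 0.0154]
ee_rot: [2.588, 1.781, 0.0]
contact_force: [-0.7, 0.4, -0.9]
gripper_width: 0.0142
```

```bash
python3 wr.py s6 scene; python3 -c "
import cv2
i=cv2.imread('pics/s6.png')[150:300,180:330];cv2.imwrite('pics/s6c.png',cv2.resize(i,None,fx=4,fy=4,interpolation=cv2.INTER_CUBIC))
from h import *
delta([.489,-.202,.008],[-.934,.356])"
```

```text
t 7.15 pos [ 0.493  -0.2036  0.0154] w 0.0146 F [-0.5  0.6 -1.7]
tool x [ 0.357  0.934 -0.   ] y [ 0.934 -0.357  0.   ] z [ 0. -0. -1.]
delta mm (tool) [ 0.1 -4.3  7.4] twist deg -0.1 q6 -0.25
```

View pics/s6c.png

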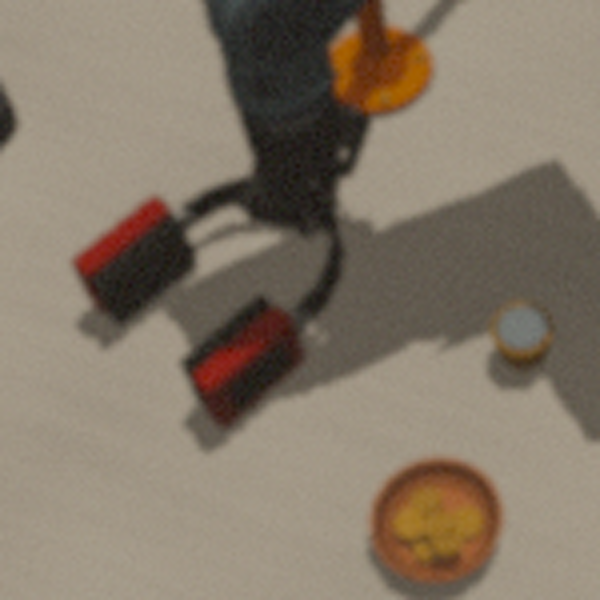

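>>> step_arm --targets '[{"tx":0,"ty":0.5,"tz":-3,"twist":0,"grip":0.826},{"tx":0,"ty":0.8,"tz":-3,"twist":0,"grip":0.82},{"tx":0,"ty":1.0,"tz":-3,"twist":0,"grip":0.815},{"tx":0,"ty":0,"tz":0,"twist":0,"grip":0.812}]'

```text
t: 7.65
tool_pos: [0.4954, -0.2045, 0.0247]
ee_rot: [2.587, 1.781, 0.001]
contact_force: [-0.7, 0.7, -1.3]
gripper_width: 0.0163
```

```bash
python3 wr.py s7 scene; python3 -c "
import cv2
i=cv2.imread('pics/s7.png')[150:300,180:330];cv2.imwrite('pics/s7c.png',cv2.resize(i,None,fx=4,fy=4,interpolation=cv2.INTER_CUBIC))
from h import *
delta([.489,-.202,.008],[-.934,.356])"
```

```text
t 7.7 pos [ 0.4953 -0.2045  0.0246] w 0.016 F [-1.4  0.  -1.5]
tool x [ 0.357  0.934 -0.   ] y [ 0.934 -0.357  0.001] z [ 0.001 -0.    -1.   ]
delta mm (tool) [ 0.1 -6.8 16.6] twist deg -0.1 q6 -0.25
```

View pics/s7c.png

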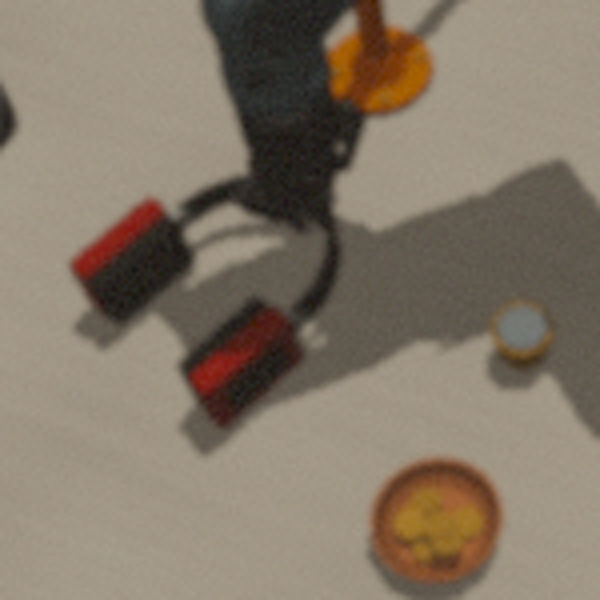

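>>> step_arm --targets '[{"tx":0,"ty":1.1,"tz":-3.6,"twist":0,"grip":0.806},{"tx":0,"ty":1.1,"tz":-3.6,"twist":0,"grip":0.8},{"tx":0,"ty":1.2,"tz":-3.6,"twist":0,"grip":0.794},{"tx":0,"ty":1.2,"tz":-3.6,"twist":0,"grip":0.788},{"tx":0,"ty":0,"tz":0,"twist":0,"grip":0.786}]'

```text
t: 8.32
tool_pos: [0.4997, -0.2062, 0.0391]
ee_rot: [2.587, 1.781, 0.001]
contact_force: [-1.6, 1.0, -1.6]
gripper_width: 0.018
```

```bash
cat > look.sh <<'E'
python3 wr.py $1 scene; python3 -c "
import cv2
i=cv2.imread('pics/$1.png')[150:300,180:330];cv2.imwrite('pics/$1c.png',cv2.resize(i,None,fx=4,fy=4,interpolation=cv2.INTER_CUBIC))
import pickle
from h import *
f=pickle.load(open('$1.pkl','rb'));o=f['o'];C=cloud(f);im=f['img'].astype(int)
r=(im[...,0]>70)&(im[...,0]>2.2*im[...,1])&(im[...,2]<70)&(C[...,0]>.5)&(C[...,0]<.85)&(C[...,1]<-.1)&(C[...,1]>-.4)&(C[...,2]>.002)
x=np.array([-.934,.356]);y=np.array([-x[1],x[0]]);q=(C[r][:,:2]-[.5965,-.243])@np.stack([x,y],1)*1000
q=np.c_[q,C[r][:,2]*1000]
for s in(1,-1):
    m=q[:,1]*s>0;print('red',s,m.sum(),np.percentile(q[m],[2,98],axis=0).round(0).tolist())
print('w',o['gripper_width'],'F',o['contact_force'].round(1),'pos',o['tool_pos'].round(4),'t',o['t'])
"
E
bash look.sh s8
```

```text
red 1 135 [[-67.0, 62.0, 65.0], [8.0, 79.0, 82.0]]
red -1 164 [[-68.0, -86.0, 64.0], [7.0, -61.0, 81.0]]
w 0.017996600996873675 F [-1.6  1.  -1.6] pos [ 0.4997 -0.2062  0.0391] t 8.325
```

View pics/s8c.png

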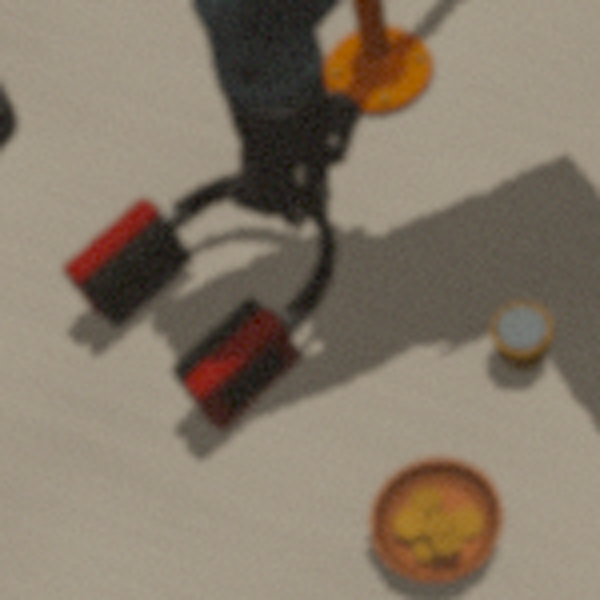

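>>> step_arm --targets '[{"tx":0,"ty":1.4,"tz":-3.6,"twist":0,"grip":0.783},{"tx":0,"ty":1.5,"tz":-3.6,"twist":0,"grip":0.778},{"tx":0,"ty":1.5,"tz":-3.6,"twist":0,"grip":0.773},{"tx":0,"ty":1.6,"tz":-3.5,"twist":0,"grip":0.768},{"tx":0,"ty":0,"tz":0,"twist":0,"grip":0.768}]'

```text
t: 9.0
tool_pos: [0.5053, -0.2084, 0.0535]
ee_rot: [2.587, 1.781, 0.001]
contact_force: [-1.6, 0.8, -0.7]
gripper_width: 0.0199
```

```bash
bash look.sh s9
```

```text
red 1 134 [[-72.0, 60.0, 66.0], [1.0, 79.0, 86.0]]
red -1 158 [[-73.0, -86.0, 65.0], [-1.0, -64.0, 84.0]]
w 0.019898314170232377 F [-1.6  0.8 -0.7] pos [ 0.5053 -0.2084  0.0535] t 9.0
```

>>> step_arm --targets '[{"tx":0,"ty":1.8,"tz":-3.5,"twist":0,"grip":0.762},{"tx":0,"ty":1.9,"tz":-3.5,"twist":0,"grip":0.756},{"tx":0,"ty":1.9,"tz":-3.5,"twist":0,"grip":0.75},{"tx":0,"ty":2.0,"tz":-3.4,"twist":0,"grip":0.745},{"tx":0,"ty":0,"tz":0,"twist":0,"grip":0.745}]'

```text
t: 9.68
tool_pos: [0.5124, -0.2111, 0.0673]
ee_rot: [2.587, 1.781, 0.001]
contact_force: [-0.1, 0.0, -0.6]
gripper_width: 0.0219
```

```bash
bash look.sh s10
```

```text
red 1 130 [[-78.0, 61.0, 66.0], [-6.0, 78.0, 89.0]]
red -1 158 [[-80.0, -86.0, 65.0], [-8.0, -64.0, 89.0]]
w 0.021903265019058454 F [-0.1  0.  -0.6] pos [ 0.5124 -0.2111  0.0673] t 9.675
```

View pics/s10c.png

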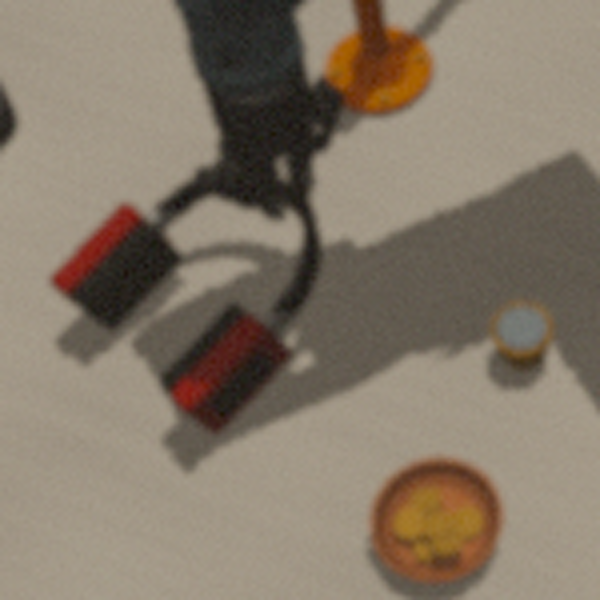

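>>> step_arm --targets '[{"tx":0,"ty":2.4,"tz":-3.6,"twist":0,"grip":0.74},{"tx":0,"ty":2.5,"tz":-3.6,"twist":0,"grip":0.735},{"tx":0,"ty":2.6,"tz":-3.5,"twist":0,"grip":0.73},{"tx":0,"ty":2.6,"tz":-3.5,"twist":0,"grip":0.725},{"tx":0,"ty":0,"tz":0,"twist":0,"grip":0.725}]'

```text
t: 10.35
tool_pos: [0.5219, -0.2147, 0.0816]
ee_rot: [2.587, 1.781, 0.001]
contact_force: [-1.1, -0.2, 0.1]
gripper_width: 0.0236
```

```bash
bash look.sh s11
```

```text
red 1 135 [[-86.0, 62.0, 65.0], [-15.0, 81.0, 95.0]]
red -1 164 [[-89.0, -86.0, 64.0], [-16.0, -65.0, 93.0]]
w 0.02359775133591168 F [-1.1 -0.2  0.1] pos [ 0.5219 -0.2147  0.0816] t 10.35
```

>>> step_arm --targets '[{"tx":0,"ty":3.6,"tz":-4.6,"twist":0,"grip":0.717},{"tx":0,"ty":3.8,"tz":-4.5,"twist":0,"grip":0.71},{"tx":0,"ty":3.9,"tz":-4.4,"twist":0,"grip":0.703},{"tx":0,"ty":0,"tz":0,"twist":0,"grip":0.702}]'

```text
t: 10.9
tool_pos: [0.5327, -0.2189, 0.0953]
ee_rot: [2.587, 1.781, 0.001]
contact_force: [-2.5, -0.0, 0.9]
gripper_width: 0.0254
```

```bash
bash look.sh s12
```

```text
red 1 133 [[-93.0, 62.0, 65.0], [-24.0, 79.0, 96.0]]
red -1 148 [[-94.0, -85.0, 64.0], [-24.0, -66.0, 98.0]]
w 0.025359371659158848 F [-2.5 -0.   0.9] pos [ 0.5327 -0.2189  0.0953] t 10.9
```

View pics/s12c.png

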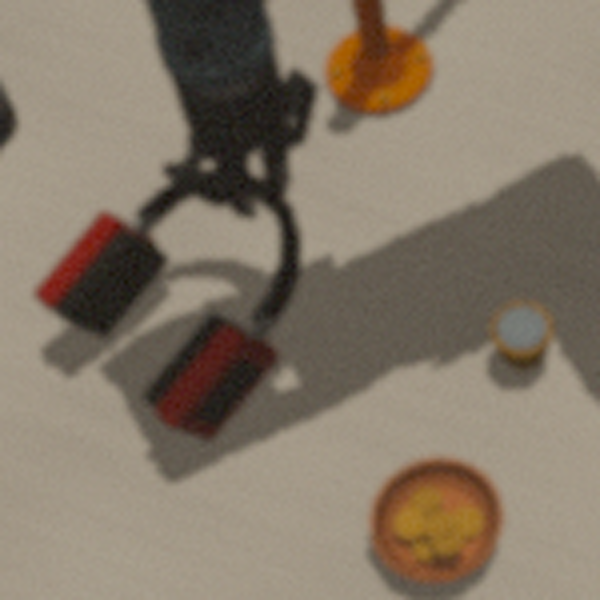

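>>> step_arm --targets '[{"tx":0,"ty":4.3,"tz":-4.5,"twist":0,"grip":0.697},{"tx":0,"ty":4.4,"tz":-4.4,"twist":0,"grip":0.691},{"tx":0,"ty":4.5,"tz":-4.3,"twist":0,"grip":0.685},{"tx":0,"ty":4.6,"tz":-4.2,"twist":0,"grip":0.68},{"tx":0,"ty":0,"tz":0,"twist":0,"grip":0.678}]'

```text
t: 11.58
tool_pos: [0.5493, -0.2251, 0.1126]
ee_rot: [2.587, 1.781, 0.001]
contact_force: [-2.4, 1.1, 1.6]
gripper_width: 0.0274
```

```bash
bash look.sh s13; python3 wr.py w13
```

```text
red 1 136 [[-104.0, 61.0, 65.0], [-36.0, 79.0, 100.0]]
red -1 138 [[-105.0, -85.0, 64.0], [-37.0, -67.0, 101.0]]
w 0.027366263963127854 F [-2.4  1.1  1.6] pos [ 0.5493 -0.2251  0.1126] t 11.575
```

View pics/s13c.png

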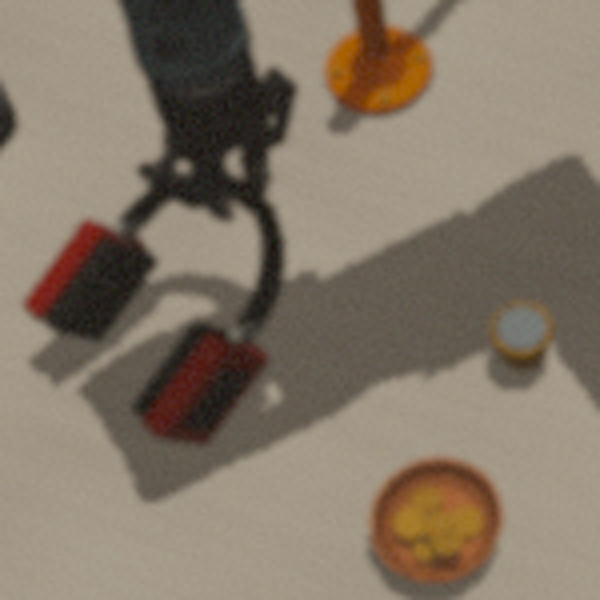

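View pics/w13.png

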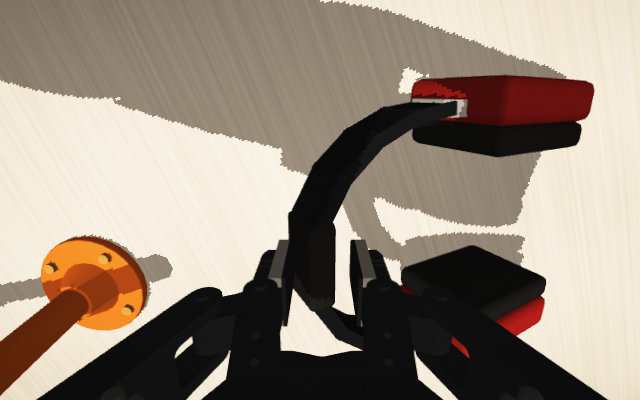

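```bash
cat > fit.py <<'E'
import pickle,sys
from h import *
from scipy.optimize import least_squares
X=np.array([-.934,.356]);Y=np.array([-X[1],X[0]])
def load(n):
    f=pickle.load(open(n+'.pkl','rb'));o=f['o'];C=cloud(f,o['tool_pos'],o['ee_rot']);return C.reshape(-1,3)[f['depth'].ravel()>.1],o
def sdf(q,c,h):
    d=np.abs(q-c)-h;return np.linalg.norm(np.maximum(d,0),axis=1)+np.minimum(d.max(1),0)
def model(q):
    return np.minimum(sdf(q,np.array([-16,66,35.]),np.array([44,20,35.])),sdf(q,np.array([-16,-66,35.]),np.array([44,20,35.])))
def toobj(p,P):  # p: th,dx,dz,dy,yaw
    th,dx,dz,dy,yw=p
    q=(P[:,:2]-[.5965,-.243])@np.stack([X,Y],1)*1000;q=np.c_[q,P[:,2]*1000]
    q=q-[-60+dx,dy,dz]
    c,s=np.cos(yw),np.sin(yw); q=np.c_[q[:,0]*c+q[:,1]*s,-q[:,0]*s+q[:,1]*c,q[:,2]]
    c,s=np.cos(th),np.sin(th)
    return np.c_[c*q[:,0]+s*q[:,2]-60,q[:,1],-s*q[:,0]+c*q[:,2]]
def fit(names,p0):
    Ps=[]
    for n in names:
        P,o=load(n)
        q=(P[:,:2]-[.5965,-.243])@np.stack([X,Y],1)*1000
        m=(P[:,2]>.012)&(np.abs(q[:,1])<100)&(np.abs(q[:,1])>35)&(q[:,0]<110)&(q[:,0]>-200)&(P[:,2]<.2);Ps.append(P[m])
    P=np.concatenate(Ps);p=np.array(p0,float)
    for tol in(25,12,8,8):
        Q=toobj(p,P);k=np.abs(model(Q))<tol
        r=least_squares(lambda p:model(toobj(p,P[k])),p,loss='soft_l1',f_scale=2,x_scale=[.02,1,1,1,.02]);p=r.x
    return p,k.sum(),np.abs(model(toobj(p,P[k]))).mean()
if __name__=='__main__':
    for th in [float(sys.argv[1])]:
      for names in [sys.argv[2:]]+([[n] for n in sys.argv[2:]] if len(sys.argv)>3 else []):
        p,n,e=fit(names,[np.radians(th),0,0,0,0]);print(names,'th %.1f dx %.1f dz %.1f dy %.1f yaw %.1f'%(np.degrees(p[0]),*p[1:4],np.degrees(p[4])),n,'err %.2f'%e)
E
python3 fit.py 0 top0x 2>/dev/null; python3 fit.py 0 s8; python3 fit.py 20 s10;python3 fit.py 25 s12; python3 fit.py 30 s13 w13
```

```text
['s8'] th 6.6 dx -2.5 dz -1.4 dy -0.2 yaw -0.5 1201 err 1.88
['s10'] th 14.5 dx -6.2 dz -0.9 dy -0.2 yaw -0.2 1232 err 1.87
['s12'] th 21.4 dx -14.1 dz -0.4 dy -0.2 yaw 0.1 1270 err 1.94
['s13', 'w13'] th 28.0 dx -23.6 dz -2.4 dy 1.2 yaw 0.2 20102 err 1.08
['s13'] th 28.2 dx -20.4 dz -1.5 dy 0.1 yaw -0.1 1293 err 1.79
['w13'] th 28.0 dx -23.7 dz -2.4 dy 1.3 yaw 0.3 18829 err 1.02
```

>>> step_arm --targets '[{"tx":0,"ty":-5,"tz":7,"twist":0,"grip":0.69},{"tx":0,"ty":-5,"tz":7,"twist":0,"grip":0.7},{"tx":0,"ty":-5,"tz":8,"twist":0,"grip":0.715},{"tx":0,"ty":-5,"tz":8,"twist":0,"grip":0.73},{"tx":0,"ty":-4,"tz":8,"twist":0,"grip":0.745}]'

```text
t: 12.3
tool_pos: [0.5258, -0.216, 0.0732]
ee_rot: [-2.587, -1.781, 0.0]
contact_force: [-0.3, 0.3, -0.9]
gripper_width: 0.0217
```

```bash
bash look.sh s14; python3 wr.py w14; python3 fit.py 15 s14 w14
```

```text
red 1 133 [[-91.0, 62.0, 66.0], [-20.0, 79.0, 87.0]]
red -1 156 [[-92.0, -85.0, 65.0], [-19.0, -65.0, 87.0]]
w 0.021722372294166754 F [-0.3  0.3 -0.9] pos [ 0.5258 -0.216   0.0732] t 12.3
['s14', 'w14'] th 11.7 dx -14.9 dz 0.3 dy 0.6 yaw 1.8 24327 err 1.69
['s14'] th 12.5 dx -19.4 dz -0.3 dy 0.1 yaw -0.2 1244 err 1.88
['w14'] th 11.8 dx -14.2 dz 0.3 dy 0.6 yaw 2.0 23111 err 1.67
```

>>> step_arm --targets '[{"tx":0,"ty":-2,"tz":7,"twist":0,"grip":0.75},{"tx":0,"ty":-2,"tz":7,"twist":0,"grip":0.765},{"tx":0,"ty":-2,"tz":8,"twist":0,"grip":0.78},{"tx":0,"ty":-1,"tz":8,"twist":0,"grip":0.8},{"tx":0,"ty":-1,"tz":7,"twist":0,"grip":0.81}]'

```text
t: 13.02
tool_pos: [0.5185, -0.2133, 0.0363]
ee_rot: [-2.588, -1.781, 0.0]
contact_force: [-1.5, 1.3, -1.1]
gripper_width: 0.0163
```

```bash
python3 wr.py w15; python3 wr.py s15 scene; python3 fit.py 0 s15 w15; python3 -c "
from h import *
delta([.489,-.202,.008])"
```

```text
['s15', 'w15'] th -15.6 dx -6.0 dz 3.6 dy -7.9 yaw 18.5 25410 err 2.53
['s15'] th -0.5 dx -28.0 dz -1.5 dy 0.2 yaw -0.4 1186 err 1.82
['w15'] th -15.5 dx -5.5 dz 3.4 dy -7.7 yaw 18.6 24720 err 2.50
t 13.12 pos [ 0.5185 -0.2132  0.0361] w 0.0165 F [-0.3  0.9 -1. ]
tool x [0.357 0.934 0.   ] y [ 0.934 -0.357 -0.001] z [-0.001  0.001 -1.   ]
delta mm (tool) [ -0.1 -31.5  28.1]
```

View pics/w15.png

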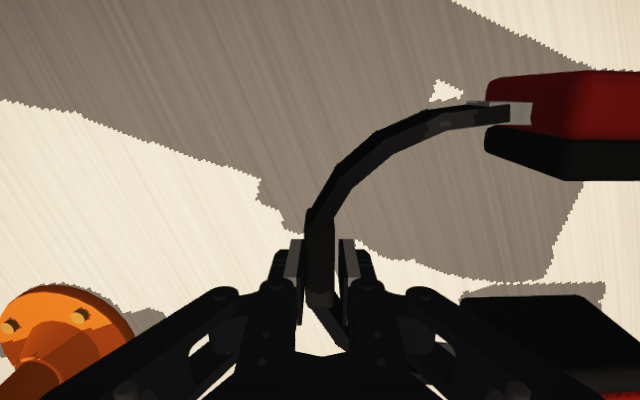

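>>> step_arm --targets '[{"tx":0,"ty":0,"tz":0,"twist":0,"grip":0.76},{"tx":0,"ty":-3,"tz":15,"twist":0,"grip":0.76},{"tx":0,"ty":0,"tz":15,"twist":0,"grip":0.76},{"tx":0,"ty":0,"tz":0,"twist":0,"grip":0.84},{"tx":0,"ty":0,"tz":0,"twist":0,"grip":0.84}]'

```text
t: 13.75
tool_pos: [0.5152, -0.2118, 0.0063]
ee_rot: [-2.586, -1.78, 0.001]
contact_force: [0.3, -0.8, -2.1]
gripper_width: 0.0139
```

>>> step_arm --targets '[{"tx":0,"ty":0,"tz":0,"twist":0,"grip":0.838},{"tx":0,"ty":0.3,"tz":-2.5,"twist":0,"grip":0.834},{"tx":0,"ty":0.4,"tz":-2.5,"twist":0,"grip":0.832},{"tx":0,"ty":0.5,"tz":-2.5,"twist":0,"grip":0.83},{"tx":0,"ty":0,"tz":0,"twist":0,"grip":0.828}]'

```text
t: 14.38
tool_pos: [0.5173, -0.213, 0.0149]
ee_rot: [2.587, 1.781, 0.0]
contact_force: [0.4, -1.1, -2.7]
gripper_width: 0.0149
```

```bash
cat > st.sh <<'E'
python3 wr.py $1 scene
python3 - <<'E'
from fit import *
p,n,e=fit(['$1'],[np.radians($2),-25,0,0,0]);th=p[0]
P,o=load('$1')
M=R.from_rotvec(o['ee_rot']).as_matrix()
hc=178.5*np.sin(th+.1974)+max(p[2],0)
xc=p[1]-60+178.5*np.cos(th+.1974)
tc=(o['tool_pos'][:2]-[.5965,-.243])@X*1000
print('t %.2f th %.1f dx %.1f dz %.1f yaw %.1f err %.2f | crown h %.1f tcp z %.1f centre above tip %.1f; crown x %.1f tcp x %.1f | w %.1f model w %.1f'%(o['t'],np.degrees(th),p[1],p[2],np.degrees(p[4]),e,hc,o['tool_pos'][2]*1e3,hc-o['tool_pos'][2]*1e3,xc,tc,o['gripper_width']*1e3,14*np.cos(th)+28*np.sin(th)),'F',o['contact_force'].round(1),'Ttool',(M.T@o['ft_torque']).round(2))
E
E
bash st.sh s16 3
```

```text
t 14.38 th 2.6 dx -25.7 dz -1.3 yaw -0.4 err 1.86 | crown h 42.9 tcp z 14.9 centre above tip 28.0; crown x 87.6 tcp x 84.7 | w 14.9 model w 15.3 F [ 0.4 -1.1 -2.7] Ttool [0.32 0.04 0.02]
```

>>> step_arm --targets '[{"tx":0,"ty":0.7,"tz":-3.5,"twist":0,"grip":0.824},{"tx":0,"ty":0.8,"tz":-3.5,"twist":0,"grip":0.819},{"tx":0,"ty":0.9,"tz":-3.5,"twist":0,"grip":0.814},{"tx":0,"ty":0,"tz":0,"twist":0,"grip":0.812}]'

```text
t: 14.92
tool_pos: [0.5196, -0.2138, 0.0254]
ee_rot: [2.587, 1.781, 0.0]
contact_force: [0.3, 0.0, -1.6]
gripper_width: 0.0164
```

```bash
bash st.sh s17 6
```

```text
t 14.93 th 5.8 dx -25.3 dz -0.7 yaw -0.6 err 1.85 | crown h 52.4 tcp z 25.4 centre above tip 27.0; crown x 85.3 tcp x 82.2 | w 16.4 model w 16.7 F [ 0.3  0.  -1.6] Ttool [0.05 0.03 0.02]
```

>>> step_arm --targets '[{"tx":0,"ty":0.9,"tz":-3.2,"twist":0,"grip":0.808},{"tx":0,"ty":1.0,"tz":-3.2,"twist":0,"grip":0.803},{"tx":0,"ty":1.0,"tz":-3.2,"twist":0,"grip":0.799},{"tx":0,"ty":1.1,"tz":-3.2,"twist":0,"grip":0.795},{"tx":0,"ty":0,"tz":0,"twist":0,"grip":0.793}]'

```text
t: 15.6
tool_pos: [0.5231, -0.2151, 0.0381]
ee_rot: [2.588, 1.781, 0.0]
contact_force: [1.4, -0.5, -1.6]
gripper_width: 0.0178
```

```bash
bash st.sh s18 10
```

```text
t 15.60 th 10.4 dx -23.5 dz -0.6 yaw -0.7 err 1.88 | crown h 66.2 tcp z 38.1 centre above tip 28.1; crown x 82.3 tcp x 78.5 | w 17.8 model w 18.8 F [ 1.4 -0.5 -1.6] Ttool [ 0.1   0.02 -0.  ]
```

>>> step_arm --targets '[{"tx":0,"ty":1.3,"tz":-3.5,"twist":0,"grip":0.787},{"tx":0,"ty":1.4,"tz":-3.5,"twist":0,"grip":0.781},{"tx":0,"ty":1.5,"tz":-3.5,"twist":0,"grip":0.775},{"tx":0,"ty":1.6,"tz":-3.5,"twist":0,"grip":0.769},{"tx":0,"ty":0,"tz":0,"twist":0,"grip":0.768}]'

```text
t: 16.27
tool_pos: [0.5287, -0.2173, 0.0521]
ee_rot: [2.587, 1.781, 0.0]
contact_force: [-0.7, 0.7, -1.5]
gripper_width: 0.0199
```

```bash
bash st.sh s19 15
```

```text
t 16.27 th 15.2 dx -23.8 dz -1.0 yaw -0.4 err 1.84 | crown h 79.6 tcp z 52.1 centre above tip 27.5; crown x 76.0 tcp x 72.5 | w 19.9 model w 20.8 F [-0.7  0.7 -1.5] Ttool [ 0.19 -0.01 -0.02]
```

>>> step_arm --targets '[{"tx":0,"ty":1.9,"tz":-3.6,"twist":0,"grip":0.762},{"tx":0,"ty":2.0,"tz":-3.6,"twist":0,"grip":0.756},{"tx":0,"ty":2.1,"tz":-3.6,"twist":0,"grip":0.751},{"tx":0,"ty":2.2,"tz":-3.6,"twist":0,"grip":0.746},{"tx":0,"ty":0,"tz":0,"twist":0,"grip":0.745}]'

```text
t: 16.95
tool_pos: [0.5364, -0.2202, 0.0665]
ee_rot: [2.587, 1.781, 0.0]
contact_force: [0.1, -0.1, -2.6]
gripper_width: 0.0217
```

```bash
bash st.sh s20 20
```

```text
t 16.95 th 19.7 dx -25.5 dz -0.6 yaw -0.4 err 1.86 | crown h 91.8 tcp z 66.5 centre above tip 25.4; crown x 67.5 tcp x 64.2 | w 21.7 model w 22.6 F [ 0.1 -0.1 -2.6] Ttool [ 0.31 -0.06 -0.01]
```

>>> step_arm --targets '[{"tx":0,"ty":2.3,"tz":-3.6,"twist":0,"grip":0.739},{"tx":0,"ty":2.4,"tz":-3.5,"twist":0,"grip":0.733},{"tx":0,"ty":2.5,"tz":-3.5,"twist":0,"grip":0.728},{"tx":0,"ty":2.6,"tz":-3.5,"twist":0,"grip":0.724},{"tx":0,"ty":0,"tz":0,"twist":0,"grip":0.723}]'

```text
t: 17.62
tool_pos: [0.5455, -0.2237, 0.0806]
ee_rot: [2.587, 1.781, 0.0]
contact_force: [0.2, -0.3, -2.5]
gripper_width: 0.0237
```

```bash
bash st.sh s21 25
```

```text
t 17.62 th 26.2 dx -26.3 dz -0.7 yaw -0.1 err 1.81 | crown h 108.7 tcp z 80.6 centre above tip 28.1; crown x 55.3 tcp x 54.5 | w 23.7 model w 24.9 F [ 0.2 -0.3 -2.5] Ttool [ 0.32 -0.    0.01]
```

>>> step_arm --targets '[{"tx":0,"ty":2.9,"tz":-3.7,"twist":0,"grip":0.717},{"tx":0,"ty":3.0,"tz":-3.7,"twist":0,"grip":0.712},{"tx":0,"ty":3.2,"tz":-3.7,"twist":0,"grip":0.707},{"tx":0,"ty":3.3,"tz":-3.6,"twist":0,"grip":0.702},{"tx":0,"ty":0,"tz":0,"twist":0,"grip":0.7}]'

```text
t: 18.3
tool_pos: [0.5573, -0.2282, 0.0954]
ee_rot: [2.587, 1.781, 0.0]
contact_force: [0.4, 0.5, -2.3]
gripper_width: 0.0257
```

```bash
bash st.sh s22 31
```

```text
t 18.30 th 33.6 dx -24.6 dz -0.9 yaw -0.0 err 1.75 | crown h 126.1 tcp z 95.4 centre above tip 30.7; crown x 41.8 tcp x 41.9 | w 25.7 model w 27.2 F [ 0.4  0.5 -2.3] Ttool [ 0.22  0.04 -0.01]
```

>>> step_arm --targets '[{"tx":0,"ty":3.6,"tz":-3.6,"twist":0,"grip":0.695},{"tx":0,"ty":3.8,"tz":-3.5,"twist":0,"grip":0.69},{"tx":0,"ty":3.9,"tz":-3.4,"twist":0,"grip":0.686},{"tx":0,"ty":4.0,"tz":-3.3,"twist":0,"grip":0.682},{"tx":0,"ty":0,"tz":0,"twist":0,"grip":0.681}]'

```text
t: 18.98
tool_pos: [0.5716, -0.2337, 0.1092]
ee_rot: [2.587, 1.781, 0.0]
contact_force: [-0.0, 0.7, -2.2]
gripper_width: 0.0273
```

```bash
bash st.sh s23 40
```

```text
t 18.98 th 40.7 dx -23.8 dz -0.3 yaw -0.1 err 1.65 | crown h 140.7 tcp z 109.2 centre above tip 31.6; crown x 26.0 tcp x 26.6 | w 27.3 model w 28.9 F [-0.   0.7 -2.2] Ttool [ 0.31  0.02 -0.01]
```

>>> step_arm --targets '[{"tx":0,"ty":4.6,"tz":-3.5,"twist":0,"grip":0.678},{"tx":0,"ty":4.7,"tz":-3.3,"twist":0,"grip":0.674},{"tx":0,"ty":4.8,"tz":-3.2,"twist":0,"grip":0.67},{"tx":0,"ty":4.9,"tz":-3.0,"twist":0,"grip":0.666},{"tx":0,"ty":0,"tz":0,"twist":0,"grip":0.665}]'

```text
t: 19.65
tool_pos: [0.5895, -0.2405, 0.1222]
ee_rot: [2.587, 1.781, 0.001]
contact_force: [-0.7, 0.2, -3.1]
gripper_width: 0.0289
```

```bash
bash st.sh s24 48
```

```text
t 19.65 th 49.0 dx -21.4 dz -0.1 yaw -0.1 err 1.60 | crown h 155.1 tcp z 122.2 centre above tip 32.9; crown x 7.0 tcp x 7.4 | w 28.9 model w 30.3 F [-0.7  0.2 -3.1] Ttool [ 0.28 -0.04  0.04]
```

View pics/s24.png

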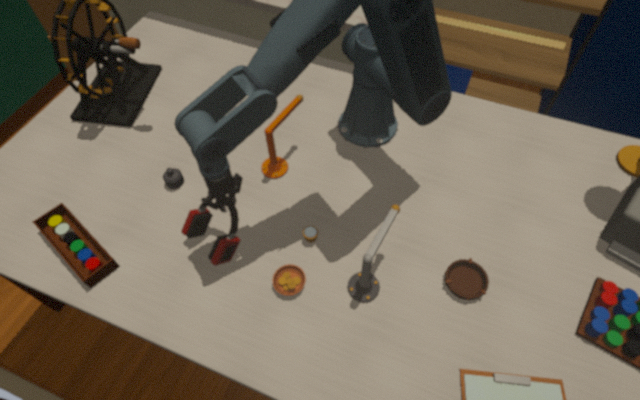

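>>> step_arm --targets '[{"tx":0,"ty":5.2,"tz":-3.0,"twist":0,"grip":0.662},{"tx":0,"ty":5.3,"tz":-2.8,"twist":0,"grip":0.66},{"tx":0,"ty":5.4,"tz":-2.6,"twist":0,"grip":0.657},{"tx":0,"ty":5.4,"tz":-2.3,"twist":0,"grip":0.655},{"tx":0,"ty":0,"tz":0,"twist":0,"grip":0.655}]'

```text
t: 20.32
tool_pos: [0.6094, -0.2481, 0.1328]
ee_rot: [2.587, 1.781, 0.001]
contact_force: [-0.1, -0.6, -3.1]
gripper_width: 0.0293
```

```bash
bash st.sh s25 56
```

```text
t 20.32 th 60.1 dx -12.1 dz -0.4 yaw -0.2 err 1.56 | crown h 169.2 tcp z 132.8 centre above tip 36.4; crown x -15.3 tcp x -13.8 | w 29.3 model w 31.3 F [-0.1 -0.6 -3.1] Ttool [ 0.25 -0.05 -0.03]
```

>>> step_arm --targets '[{"tx":0,"ty":5,"tz":-1.8,"twist":0,"grip":0.654},{"tx":0,"ty":5,"tz":-1.5,"twist":0,"grip":0.653},{"tx":0,"ty":5,"tz":-1.3,"twist":0,"grip":0.652},{"tx":0,"ty":5,"tz":-1.0,"twist":0,"grip":0.652},{"tx":0,"ty":0,"tz":0,"twist":0,"grip":0.652}]'

```text
t: 21.0
tool_pos: [0.628, -0.2552, 0.1385]
ee_rot: [2.587, 1.781, 0.0]
contact_force: [-0.2, 0.2, -0.1]
gripper_width: 0.0295
```

```bash
bash st.sh s26 68
```

```text
t 21.00 th 94.6 dx 26.7 dz 1.8 yaw 15.4 err 2.91 | crown h 173.4 tcp z 138.5 centre above tip 34.9; crown x -82.3 tcp x -33.8 | w 29.5 model w 26.8 F [-0.2  0.2 -0.1] Ttool [0.03 0.05 0.02]
```

View pics/s26.png

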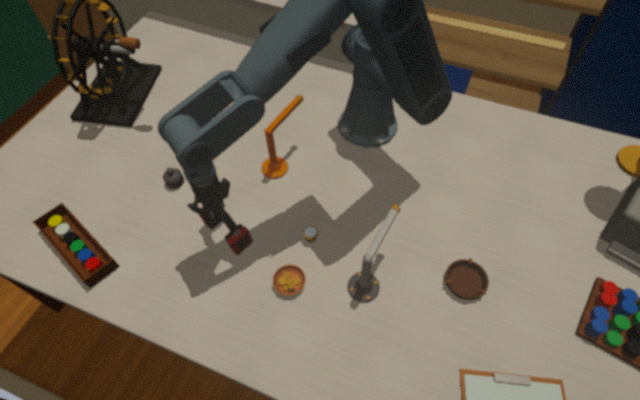

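```bash
python3 wr.py w26; python3 wr.py t26 top; python3 -c "
import cv2
a=cv2.imread('pics/s26.png')[160:280,150:310];b=cv2.imread('pics/t26.png')[100:220,340:500]
cv2.imwrite('pics/c26.png',cv2.resize(cv2.hconcat([a,b]),None,fx=2.5,fy=2.5,interpolation=cv2.INTER_CUBIC))"
```

```text
(no output)
```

View pics/c26.png

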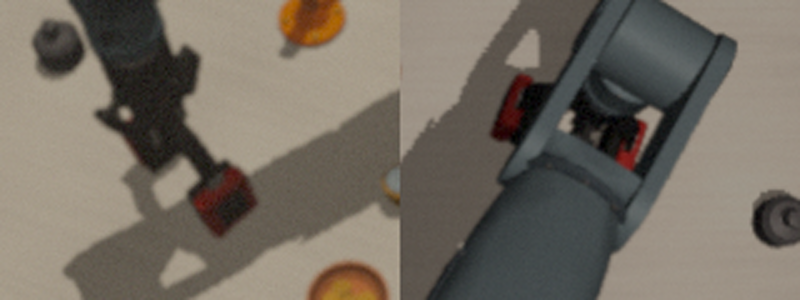

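View pics/w26.png

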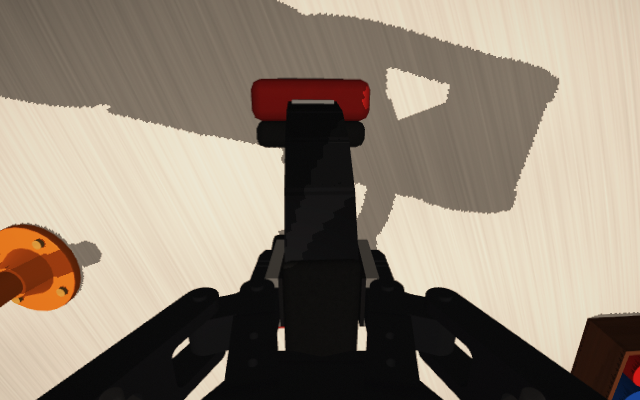

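>>> step_arm --targets '[{"tx":0,"ty":0,"tz":0,"twist":0,"grip":0.6},{"tx":0,"ty":0,"tz":0,"twist":0,"grip":0.5},{"tx":0,"ty":0,"tz":-20,"twist":0,"grip":0.45},{"tx":0,"ty":0,"tz":-40,"twist":0,"grip":0.45},{"tx":0,"ty":0,"tz":-50,"twist":0,"grip":0.45}]'

```text
t: 21.78
tool_pos: [0.6272, -0.2548, 0.2499]
ee_rot: [-2.587, -1.781, 0.0]
contact_force: [0.8, -0.6, 0.1]
gripper_width: 0.0466
```

>>> step_arm --targets '[{"tx":0,"ty":0,"tz":-40,"twist":0,"grip":0.45},{"tx":0,"ty":0,"tz":0,"twist":0,"grip":0.45}]'

```text
t: 22.02
tool_pos: [0.6296, -0.2562, 0.2955]
ee_rot: [2.579, 1.776, 0.007]
contact_force: [0.4, 0.1, -0.4]
gripper_width: 0.0471
```

```bash
python3 wr.py w27; python3 wr.py s27 scene
python3 - <<'E'
from fit import *
import pickle,cv2
f=pickle.load(open('w27.pkl','rb'));o=f['o'];print(o['t'],o['tool_pos'],o['gripper_width'])
C=cloud(f,o['tool_pos'],o['ee_rot']);Z=C[...,2]
m=(Z>.165)&(Z<.2)&(f['depth']>.1);q=C[m];print(len(q),q.mean(0),np.percentile(q,[1,99],axis=0))
top=q[q[:,2]>.176];print('pad',len(top),top.mean(0),np.percentile(top[:,2],[5,50,95]))
print(cv2.minAreaRect((top[:,:2]*1000).astype(np.float32)))
f2=pickle.load(open('s27.pkl','rb'));C2=cloud(f2);im=f2['img'].astype(int)
r=(im[...,0]>60)&(im[...,0]>2.2*im[...,1])&(im[...,2]<70)&(C2[...,0]>.5)&(C2[...,0]<.85)&(C2[...,1]<-.1)&(C2[...,1]>-.4)&(C2[...,2]>.004)
cc,lab,st,_=cv2.connectedComponentsWithStats(r.astype(np.uint8))
for i in range(1,cc):
    if st[i,4]>20:print(st[i],np.percentile(C2[lab==i],[2,50,98],axis=0).round(3).tolist())
a=cv2.imread('pics/s27.png')[160:280,150:310];cv2.imwrite('pics/c27.png',cv2.resize(a,None,fx=4,fy=4,interpolation=cv2.INTER_CUBIC))
E
```

```text
22.025 [ 0.6296259  -0.25620995  0.29548031] 0.04711665687952153
4121 [ 0.54985046 -0.245124    0.17864319] [[ 0.32537494 -0.29334071  0.16574658]
 [ 0.64081258 -0.21128911  0.19841411]]
pad 2689 [ 0.54254377 -0.24715248  0.18278484] [0.17681131 0.18158912 0.19582205]
((477.97833251953125, -236.000244140625), (60.023460388183594, 317.0201416015625), 83.41305541992188)
[200 207   7   7  31] [[0.6, -0.333, 0.083], [0.611, -0.325, 0.086], [0.62, -0.317, 0.091]]
[230 228  18  16  72] [[0.619, -0.198, 0.081], [0.653, -0.178, 0.087], [0.673, -0.165, 0.093]]
```

View pics/c27.png

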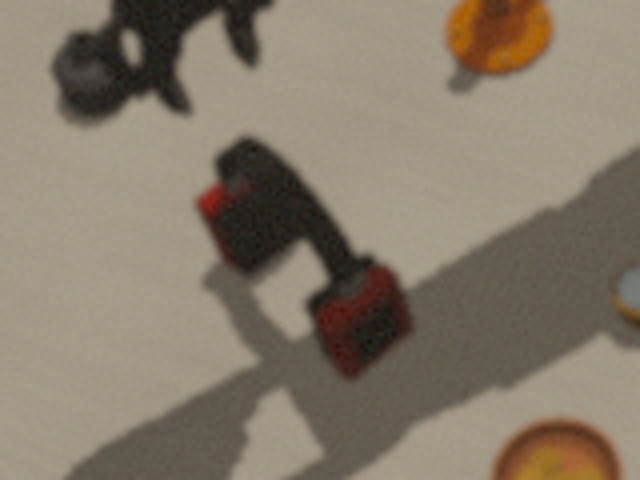

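View pics/w27.png

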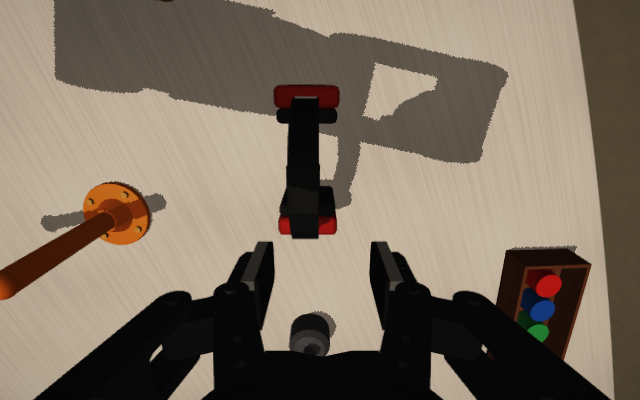

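Run:
```python
from fit import *
f=pickle.load(open('w27.pkl','rb'));o=f['o'];C=cloud(f,o['tool_pos'],o['ee_rot']).reshape(-1,3)
c0=o['tool_pos'][:2]
q=C[(C[:,2]>.178)&(C[:,2]<.187)&(np.linalg.norm(C[:,:2]-c0,axis=1)<.06)]
print('pad',len(q),q.mean(0).round(4));r=cv2.minAreaRect((q[:,:2]*1000).astype(np.float32));print(r)
# whole band+cups axis
q=C[(C[:,2]>.07)&(C[:,2]<.187)&(np.linalg.norm(C[:,:2]-c0,axis=1)<.1)];print(cv2.minAreaRect((q[:,:2]*1000).astype(np.float32)))
# rail
for n in('top0','scene0'):
    f=pickle.load(open(n+'.pkl','rb'));C=cloud(f);m=(C[...,2]>.175)&(C[...,2]<.215)&(C[...,0]>.38)&(C[...,0]<.72)&(C[...,1]>.12)&(C[...,1]<.3)
    P=C[m];I=f['img'][m].astype(int);brass=(I[:,0]>I[:,2]*1.6)
    S=P[~brass&(P[:,2]>.19)]
    v,x0,y0=None,0,0
    l=cv2.fitLine((S[:,:2]).astype(np.float32),cv2.DIST_HUBER,0,.001,.001).ravel()
    d=l[:2]*np.sign(l[0]);t=(S[:,:2]-l[2:])@d
    n_=np.array([-d[1],d[0]])
    print(n,'dir',d,'ang',np.degrees(np.arctan2(d[1],d[0])),'pt',l[2:],'ends',(l[2:]+np.percentile(t,1)*d).round(4),(l[2:]+np.percentile(t,99)*d).round(4),'top z',np.percentile(S[:,2],[5,50,95]).round(4),'w',np.percentile((S[:,:2]-l[2:])@n_,[2,98]).round(4))
    B=P[brass];print('ball',len(B),B.mean(0).round(4) if len(B) else '',np.percentile(B,[2,98],axis=0).round(4) if len(B) else '')
```

```text
pad 1743 [ 0.6173 -0.2517  0.1813]
((616.655029296875, -252.50372314453125), (50.10490417480469, 27.766571044921875), 68.9662857055664)
((616.9259033203125, -251.57757568359375), (170.7951202392578, 70.35985565185547), 68.70563507080078)
top0 dir [ 0.9947251  -0.10257635] ang -5.887548 pt [0.5440095 0.2191259] ends [0.4479 0.229 ] [0.6321 0.21  ] top z [0.1934 0.1991 0.2043] w [-0.0098  0.0107]
ball 55 [0.4475 0.2301 0.2001] [[0.4381 0.2184 0.1938]
 [0.4575 0.2407 0.2063]]
scene0 dir [ 0.9941856  -0.10768007] ang -6.181598 pt [0.5520024  0.22205995] ends [0.4588 0.2322] [0.6359 0.213 ] top z [0.1938 0.1991 0.2029] w [-0.0105  0.0094]
ball 39 [0.4501 0.2335 0.2002] [[0.442  0.2215 0.1941]
 [0.4578 0.2447 0.2065]]
```

```bash
python3 -c "
from h import *
delta([.617,-.252,.170],[-.934,.357])"
```

```text
t 22.12 pos [ 0.6277 -0.2551  0.2897] w 0.0471 F [ 0.7  0.2 -0.3]
tool x [ 0.357  0.934 -0.   ] y [ 0.934 -0.357  0.002] z [ 0.002 -0.001 -1.   ]
delta mm (tool) [ -0.9 -11.4 119.7] twist deg 0.0 q6 -0.2
```

>>> step_arm --targets '[{"tx":-1,"ty":-11,"tz":20,"twist":0,"grip":0.45},{"tx":0,"ty":0,"tz":40,"twist":0,"grip":0.45},{"tx":0,"ty":0,"tz":40,"twist":0,"grip":0.45},{"tx":0,"ty":0,"tz":18,"twist":0,"grip":0.45},{"tx":0,"ty":0,"tz":0,"twist":0,"grip":0.5}]'

```text
t: 22.75
tool_pos: [0.6158, -0.2513, 0.1681]
ee_rot: [-2.585, -1.779, 0.002]
contact_force: [0.8, 0.3, 0.6]
gripper_width: 0.0427
```

```bash
python3 wr.py w28; python3 -c "
from h import *
delta([.617,-.252,.170],[-.934,.357])"
```

```text
t 22.8 pos [ 0.6168 -0.252   0.1701] w 0.0428 F [ 0.9 -0.1  1.2]
tool x [0.357 0.934 0.   ] y [ 0.934 -0.357 -0.001] z [-0.001  0.    -1.   ]
delta mm (tool) [0.  0.1 0.1] twist deg -0.0 q6 -0.2
```

View pics/w28.png

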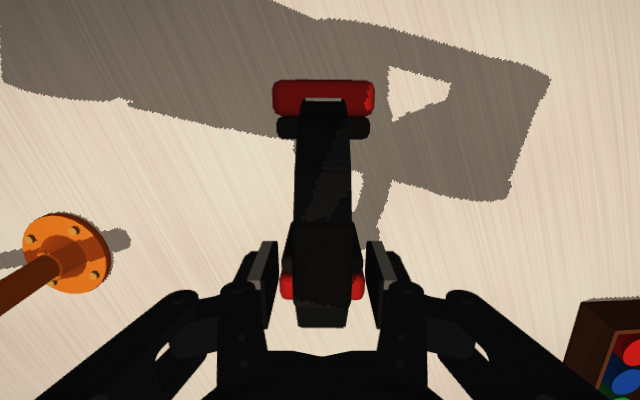

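>>> step_arm --targets '[{"tx":0,"ty":0,"tz":0,"twist":0,"grip":0.62},{"tx":0,"ty":0,"tz":0,"twist":0,"grip":0.66},{"tx":0,"ty":0,"tz":0,"twist":0,"grip":0.7},{"tx":0,"ty":0,"tz":0,"twist":0,"grip":0.78},{"tx":0,"ty":0,"tz":0,"twist":0,"grip":0.78}]'

```text
t: 23.42
tool_pos: [0.6175, -0.2524, 0.1722]
ee_rot: [2.586, 1.78, 0.002]
contact_force: [-1.9, 0.9, 6.2]
gripper_width: 0.0259
```

>>> step_arm --targets '[{"tx":0,"ty":0,"tz":0,"twist":0,"grip":0.78},{"tx":0,"ty":0,"tz":-3,"twist":0,"grip":0.78},{"tx":0,"ty":0,"tz":-5,"twist":0,"grip":0.78},{"tx":0,"ty":0,"tz":-8,"twist":0,"grip":0.78},{"tx":0,"ty":0,"tz":-10,"twist":0,"grip":0.78}]'

```text
t: 24.05
tool_pos: [0.6167, -0.2519, 0.1964]
ee_rot: [-2.587, -1.781, 0.0]
contact_force: [0.1, -0.3, -2.6]
gripper_width: 0.0261
```

```bash
python3 wr.py s29 scene; python3 -c "
import cv2
a=cv2.imread('pics/s29.png')[160:280,150:310];cv2.imwrite('pics/c29.png',cv2.resize(a,None,fx=4,fy=4,interpolation=cv2.INTER_CUBIC))
from h import *
delta([.533,.222,.4],[.9945,-.105])"
```

```text
t 24.1 pos [ 0.6176 -0.2524  0.1985] w 0.0261 F [ 0.8 -0.8 -1.4]
tool x [ 0.357  0.934 -0.   ] y [ 0.934 -0.357  0.002] z [ 0.002 -0.001 -1.   ]
delta mm (tool) [ 412.9 -247.9 -202.3] twist deg -14.9 q6 -0.2
```

View pics/c29.png

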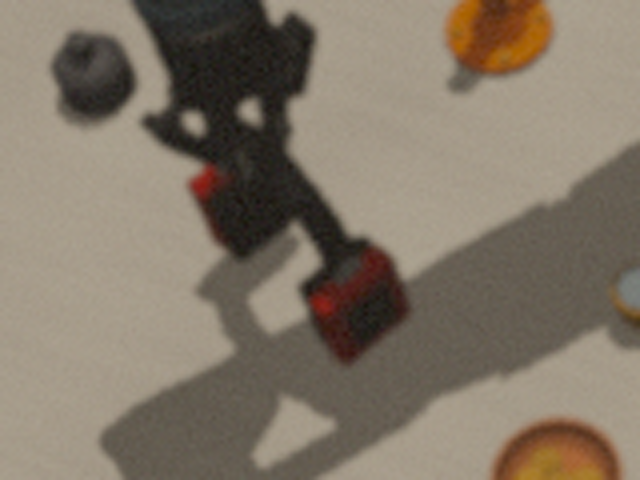

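>>> step_arm --targets '[{"tx":0,"ty":0,"tz":-20,"twist":0,"grip":0.78},{"tx":0,"ty":0,"tz":-30,"twist":0,"grip":0.78},{"tx":0,"ty":0,"tz":-35,"twist":0,"grip":0.78},{"tx":0,"ty":0,"tz":-35,"twist":0,"grip":0.78},{"tx":0,"ty":0,"tz":-35,"twist":0,"grip":0.78}]'

```text
t: 24.72
tool_pos: [0.6168, -0.2519, 0.3537]
ee_rot: [2.587, 1.781, 0.001]
contact_force: [0.1, -0.2, -2.3]
gripper_width: 0.0262
```

>>> step_arm --targets '[{"tx":5,"ty":-3,"tz":-30,"twist":0,"grip":0.78},{"tx":10,"ty":-6,"tz":-17,"twist":0,"grip":0.78},{"tx":15,"ty":-9,"tz":0,"twist":0,"grip":0.78},{"tx":20,"ty":-12,"tz":0,"twist":0,"grip":0.78},{"tx":25,"ty":-15,"tz":0,"twist":0,"grip":0.78}]'

```text
t: 25.35
tool_pos: [0.6007, -0.1636, 0.3963]
ee_rot: [-2.585, -1.78, 0.002]
contact_force: [-0.3, 0.6, -2.6]
gripper_width: 0.0265
```

>>> step_arm --targets '[{"tx":30,"ty":-18,"tz":0,"twist":0,"grip":0.78},{"tx":30,"ty":-18,"tz":0,"twist":0,"grip":0.78},{"tx":30,"ty":-18,"tz":0,"twist":0,"grip":0.78},{"tx":30,"ty":-18,"tz":0,"twist":0,"grip":0.78},{"tx":30,"ty":-18,"tz":0,"twist":0,"grip":0.78}]'

```text
t: 25.98
tool_pos: [0.5697, 0.0093, 0.3973]
ee_rot: [-2.586, -1.782, 0.001]
contact_force: [0.9, 0.1, -3.9]
gripper_width: 0.0262
```

>>> step_arm --targets '[{"tx":30,"ty":-18,"tz":0,"twist":0,"grip":0.78},{"tx":30,"ty":-18,"tz":0,"twist":0,"grip":0.78},{"tx":25,"ty":-15,"tz":0,"twist":0,"grip":0.78},{"tx":20,"ty":-12,"tz":0,"twist":0,"grip":0.78},{"tx":13,"ty":-8,"tz":0,"twist":0,"grip":0.78}]'

```text
t: 26.6
tool_pos: [0.5454, 0.1442, 0.3974]
ee_rot: [-2.585, -1.784, 0.001]
contact_force: [-0.1, 0.4, -2.8]
gripper_width: 0.0262
```

```bash
python3 wr.py w30; python3 wr.py s30 scene; python3 -c "
from h import *
delta([.533,.222,.4],[.9945,-.105])"
```

```text
t 26.7 pos [0.5458 0.144  0.3977] w 0.0261 F [-0.7 -0.2 -2.3]
tool x [0.355 0.935 0.   ] y [ 0.935 -0.355 -0.001] z [-0.001  0.    -1.   ]
delta mm (tool) [ 68.4 -39.6  -2.2] twist deg -14.7 q6 0.41
```

View pics/s30.png

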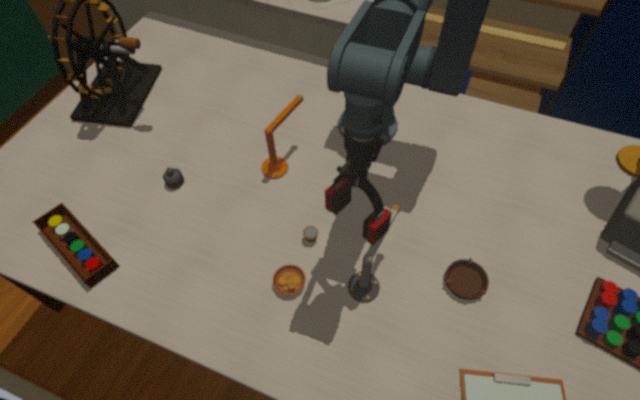

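View pics/w30.png

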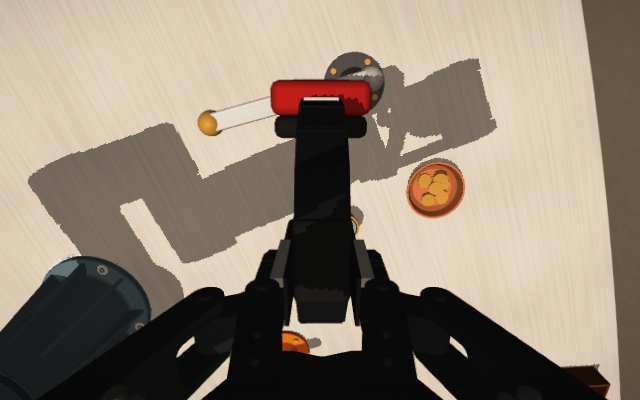

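Run:
```python
from h import *
import pickle
f=pickle.load(open('w30.pkl','rb'));o=f['o'];C=cloud(f,o['tool_pos'],o['ee_rot']);Z=C[...,2]
I=f['img'].astype(int)
print(o['tool_pos'])
m=np.zeros(Z.shape,bool);m[80:140,195:276]=1;m&=(Z>.19)&(Z<.22)
b=m&(I[...,0]>I[...,2]*1.6);B=C[b];S=C[m&~b&(Z<.204)]
print('ball',len(B),B.mean(0).round(4),np.percentile(B,[1,99],axis=0).round(4).tolist())
l=cv2.fitLine(S[:,:2].astype(np.float32),cv2.DIST_HUBER,0,.001,.001).ravel();d=l[:2]*np.sign(l[0]);n=np.array([-d[1],d[0]])
print(len(S),'dir',d,np.degrees(np.arctan2(d[1],d[0])),'pt',l[2:],'w',np.percentile((S[:,:2]-l[2:])@n,[2,50,98]).round(4),'z',np.median(S[:,2]), 'y at .533',l[3]+(0.533-l[2])*d[1]/d[0])
```

```text
[0.5453858  0.14423835 0.39744231]
ball 385 [0.4514 0.229  0.2001] [[0.44, 0.2161, 0.1914], [0.4604, 0.2414, 0.2045]]
1181 dir [ 0.99471134 -0.10270991] -5.895241 pt [0.48970976 0.22525887] w [-0.0098  0.0001  0.0096] z 0.19949969303525372 y at .533 0.2207889
```

>>> step_arm --targets '[{"tx":0,"ty":0,"tz":0,"twist":-3,"grip":0.78},{"tx":0,"ty":0,"tz":0,"twist":-5,"grip":0.78},{"tx":0,"ty":0,"tz":0,"twist":-4.8,"grip":0.78},{"tx":0,"ty":0,"tz":0,"twist":-2,"grip":0.78},{"tx":0,"ty":0,"tz":0,"twist":0,"grip":0.78}]'

```text
t: 27.32
tool_pos: [0.5469, 0.1416, 0.398]
ee_rot: [-2.338, -2.098, 0.0]
contact_force: [0.8, 0.1, -3.1]
gripper_width: 0.0263
```

```bash
python3 -c "
from h import *
delta([.534,.221,.4],[.9947,-.1027])"
```

```text
t 27.32 pos [0.5469 0.1416 0.398 ] w 0.0263 F [ 0.8  0.1 -3.1]
tool x [ 0.108  0.994 -0.   ] y [ 0.994 -0.108 -0.   ] z [-0. -0. -1.]
delta mm (tool) [ 77.6 -21.4  -2.1] twist deg -0.3 q6 0.15
```

>>> step_arm --targets '[{"tx":12,"ty":-3.4,"tz":0,"twist":-0.3,"grip":0.78},{"tx":22,"ty":-6,"tz":0,"twist":0,"grip":0.78},{"tx":22,"ty":-6,"tz":0,"twist":0,"grip":0.78},{"tx":14,"ty":-4,"tz":0,"twist":0,"grip":0.78},{"tx":7.6,"ty":-2,"tz":0,"twist":0,"grip":0.78}]'

```text
t: 27.95
tool_pos: [0.5332, 0.2224, 0.398]
ee_rot: [2.33, 2.107, -0.0]
contact_force: [-0.7, -0.4, -2.9]
gripper_width: 0.0262
```

>>> step_arm --targets '[{"tx":0,"ty":0,"tz":0,"twist":0,"grip":0.78},{"tx":0,"ty":0,"tz":0,"twist":0,"grip":0.78}]'

```text
t: 28.2
tool_pos: [0.5337, 0.2209, 0.398]
ee_rot: [2.332, 2.105, -0.0]
contact_force: [0.1, 0.5, -2.7]
gripper_width: 0.0263
```

```bash
python3 wr.py w31; python3 wr.py s31 scene; python3 -c "
import cv2
a=cv2.imread('pics/s31.png')[120:320,260:500];cv2.imwrite('pics/c31.png',cv2.resize(a,None,fx=3,fy=3,interpolation=cv2.INTER_CUBIC))
from h import *
delta([.534,.221,.2],[.9947,-.1027])"
```

```text
t 28.3 pos [0.5337 0.2208 0.3981] w 0.0261 F [ 0.6 -0.3 -3.8]
tool x [ 0.102  0.995 -0.   ] y [ 0.995 -0.102  0.   ] z [ 0. -0. -1.]
delta mm (tool) [  0.3   0.3 198.1] twist deg 0.0 q6 0.29
```

View pics/c31.png

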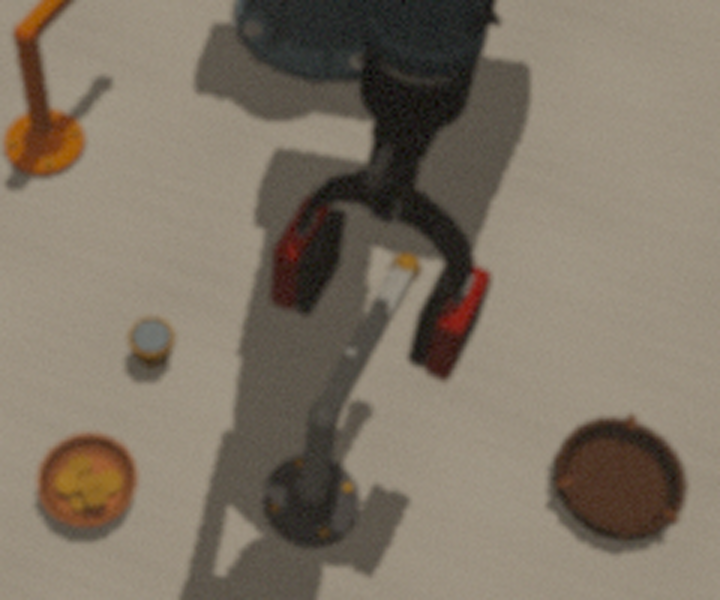

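View pics/w31.png

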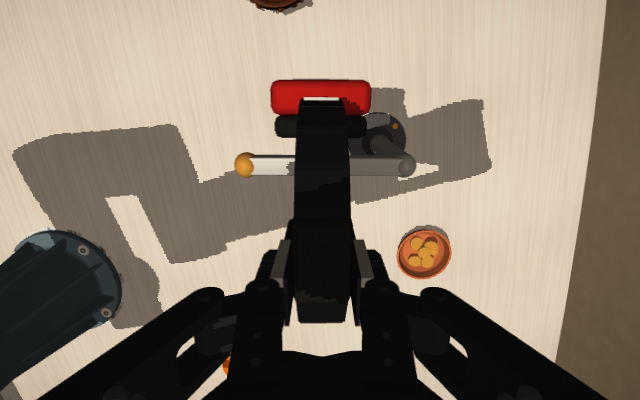

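Run:
```python
from h import *
import pickle
f=pickle.load(open('s31.pkl','rb'));C=cloud(f);I=f['img'].astype(int)
r=(I[...,0]>60)&(I[...,0]>2.2*I[...,1])&(C[...,1]>.1)&(C[...,1]<.33)&(C[...,2]>.15)
cc,lab,st,_=cv2.connectedComponentsWithStats(r.astype(np.uint8))
for i in range(1,cc):
    if st[i,4]>20:print(st[i],np.percentile(C[lab==i],[2,50,98],axis=0).round(3).tolist())
```

```text
[353 195   9  13  57] [[0.531, 0.14, 0.307], [0.548, 0.148, 0.312], [0.561, 0.157, 0.317]]
[406 210  16  23 143] [[0.514, 0.284, 0.308], [0.555, 0.299, 0.313], [0.575, 0.306, 0.317]]
```

>>> step_arm --targets '[{"tx":0,"ty":0,"tz":15,"twist":0,"grip":0.78},{"tx":0,"ty":0,"tz":30,"twist":0,"grip":0.78},{"tx":0,"ty":0,"tz":35,"twist":0,"grip":0.78},{"tx":0,"ty":0,"tz":35,"twist":0,"grip":0.78},{"tx":0,"ty":0,"tz":30,"twist":0,"grip":0.78}]'

```text
t: 28.92
tool_pos: [0.5326, 0.2209, 0.2504]
ee_rot: [-2.331, -2.105, 0.003]
contact_force: [-1.0, 1.1, -2.8]
gripper_width: 0.0263
```

>>> step_arm --targets '[{"tx":0,"ty":0,"tz":20,"twist":0,"grip":0.78},{"tx":0,"ty":0,"tz":15,"twist":0,"grip":0.78},{"tx":0,"ty":0,"tz":6,"twist":0,"grip":0.78},{"tx":0,"ty":0,"tz":0,"twist":0,"grip":0.78},{"tx":0,"ty":0,"tz":0,"twist":0,"grip":0.78}]'

```text
t: 29.55
tool_pos: [0.5341, 0.2215, 0.2131]
ee_rot: [2.331, 2.105, 0.002]
contact_force: [0.0, 0.7, -3.7]
gripper_width: 0.026
```

>>> step_arm --targets '[{"tx":0,"ty":0,"tz":1,"twist":0,"grip":0.78},{"tx":0,"ty":0,"tz":1,"twist":0,"grip":0.78},{"tx":0,"ty":0,"tz":1,"twist":0,"grip":0.78},{"tx":0,"ty":0,"tz":0,"twist":0,"grip":0.78}]'

```text
t: 30.05
tool_pos: [0.5334, 0.2213, 0.209]
ee_rot: [-2.331, -2.106, 0.0]
contact_force: [0.7, 0.2, -2.6]
gripper_width: 0.0261
```

>>> step_arm --targets '[{"tx":0,"ty":0,"tz":1,"twist":0,"grip":0.78},{"tx":0,"ty":0,"tz":1,"twist":0,"grip":0.78},{"tx":0,"ty":0,"tz":0,"twist":0,"grip":0.78}]'

```text
t: 30.42
tool_pos: [0.5334, 0.2213, 0.2069]
ee_rot: [-2.331, -2.106, 0.0]
contact_force: [0.5, -0.5, -3.5]
gripper_width: 0.0262
```

>>> step_arm --targets '[{"tx":0,"ty":0,"tz":1,"twist":0,"grip":0.78},{"tx":0,"ty":0,"tz":0,"twist":0,"grip":0.78}]'

```text
t: 30.68
tool_pos: [0.5334, 0.2214, 0.206]
ee_rot: [-2.331, -2.106, 0.0]
contact_force: [-0.5, -0.5, -2.6]
gripper_width: 0.0262
```

```bash
python3 wr.py w32; python3 wr.py s32 scene; python3 -c "
import cv2
a=cv2.imread('pics/s32.png')[120:320,260:500];cv2.imwrite('pics/c32.png',cv2.resize(a,None,fx=3,fy=3,interpolation=cv2.INTER_CUBIC))
from h import *
delta([.534,.221,.2],[.9947,-.1027])"
```

```text
t 30.77 pos [0.5335 0.2214 0.2061] w 0.0262 F [ 0.5  0.2 -2.8]
tool x [0.101 0.995 0.   ] y [ 0.995 -0.101 -0.   ] z [-0.  0. -1.]
delta mm (tool) [-0.3  0.5  6.1] twist deg 0.1 q6 0.29
```

View pics/c32.png

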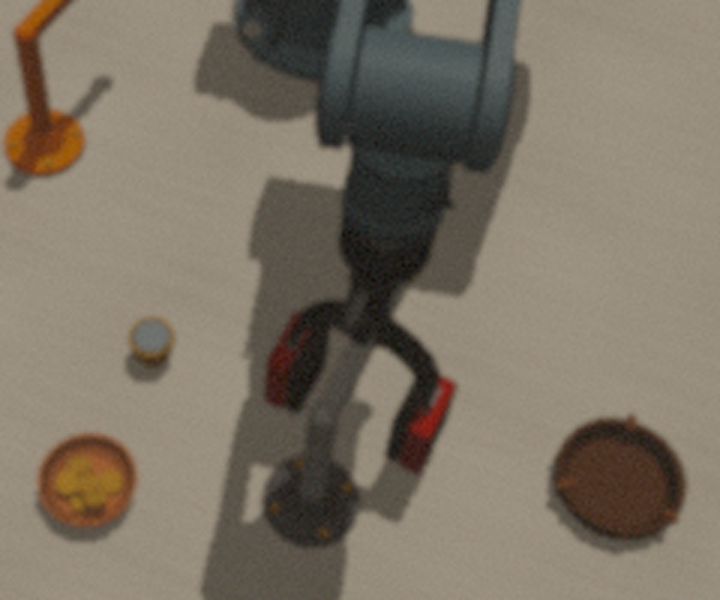

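View pics/w32.png

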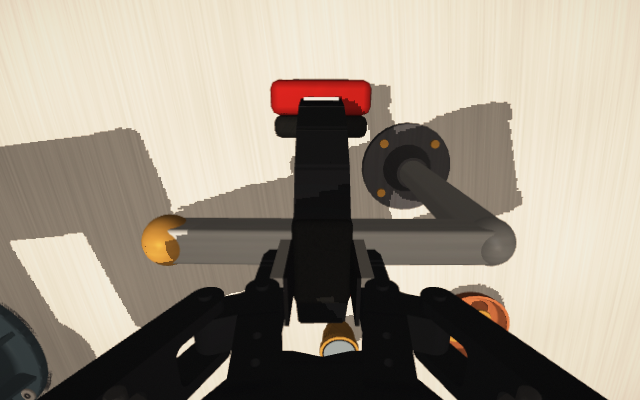

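>>> step_arm --targets '[{"tx":0,"ty":1,"tz":0,"twist":0,"grip":0.78},{"tx":0,"ty":1,"tz":0.7,"twist":0,"grip":0.78},{"tx":0,"ty":0,"tz":0.7,"twist":0,"grip":0.78},{"tx":0,"ty":0,"tz":0,"twist":0,"grip":0.78}]'

```text
t: 31.28
tool_pos: [0.5354, 0.2211, 0.2046]
ee_rot: [-2.331, -2.106, 0.0]
contact_force: [-0.5, -0.2, -2.9]
gripper_width: 0.026
```

>>> step_arm --targets '[{"tx":0,"ty":0,"tz":0.8,"twist":0,"grip":0.78},{"tx":0,"ty":0,"tz":0,"twist":0,"grip":0.78}]'

```text
t: 31.52
tool_pos: [0.5355, 0.2212, 0.2039]
ee_rot: [2.331, 2.106, 0.0]
contact_force: [-0.6, 0.1, -1.8]
gripper_width: 0.0261
```

>>> step_arm --targets '[{"tx":0,"ty":0,"tz":0.8,"twist":0,"grip":0.78},{"tx":0,"ty":0,"tz":0,"twist":0,"grip":0.78}]'

```text
t: 31.78
tool_pos: [0.5356, 0.2212, 0.2039]
ee_rot: [2.331, 2.106, 0.001]
contact_force: [-3.4, -0.1, 5.0]
gripper_width: 0.0262
```

>>> step_arm --targets '[{"tx":0,"ty":0,"tz":-0.4,"twist":0,"grip":0.72},{"tx":0,"ty":0,"tz":0,"twist":0,"grip":0.695},{"tx":0,"ty":0,"tz":0,"twist":0,"grip":0.68},{"tx":0,"ty":0,"tz":0,"twist":0,"grip":0.65},{"tx":0,"ty":0,"tz":0,"twist":0,"grip":0.6}]'

```text
t: 32.4
tool_pos: [0.5356, 0.2212, 0.2031]
ee_rot: [-2.331, -2.106, 0.0]
contact_force: [0.1, 0.4, 0.2]
gripper_width: 0.0339
```

>>> step_arm --targets '[{"tx":0,"ty":0,"tz":0,"twist":0,"grip":0.5},{"tx":0,"ty":0,"tz":0,"twist":0,"grip":0.4},{"tx":0,"ty":0,"tz":0,"twist":0,"grip":0.4}]'

```text
t: 32.78
tool_pos: [0.5355, 0.2211, 0.2034]
ee_rot: [-2.331, -2.106, 0.0]
contact_force: [0.6, -0.3, 0.2]
gripper_width: 0.0513
```

```bash
python3 wr.py w33; python3 wr.py s33 scene; python3 -c "
import cv2
a=cv2.imread('pics/s33.png')[120:320,260:500];cv2.imwrite('pics/c33.png',cv2.resize(a,None,fx=3,fy=3,interpolation=cv2.INTER_CUBIC))
from h import *
delta([.534,.221,.2],[.9947,-.1027])"
```

```text
t 32.88 pos [0.5355 0.2212 0.2035] w 0.0513 F [ 0.6 -0.3  0.8]
tool x [0.101 0.995 0.   ] y [ 0.995 -0.101 -0.   ] z [-0.  0. -1.]
delta mm (tool) [-0.3 -1.5  3.5] twist deg 0.1 q6 0.29
```

View pics/w33.png

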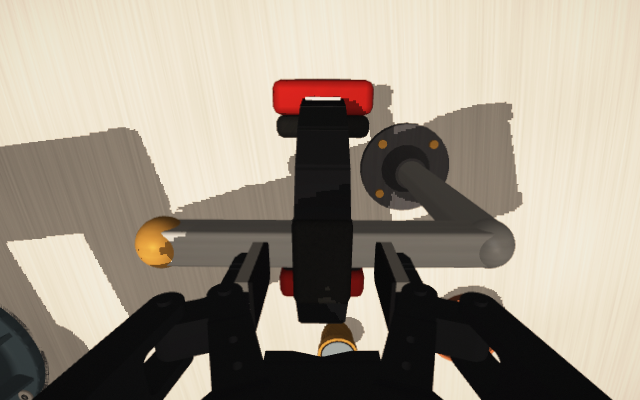

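View pics/c33.png

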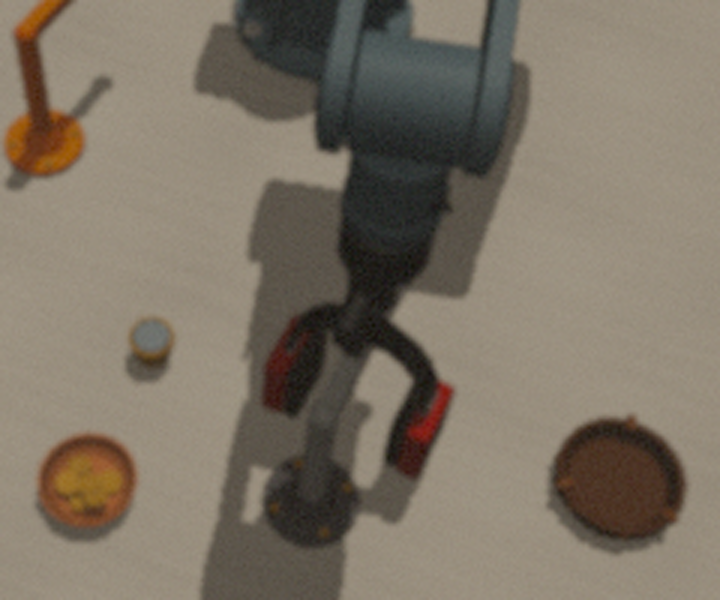

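Hanging free, with the jaws open and clear. Retreating straight up, then waiting and checking.

>>> step_arm --targets '[{"tx":0,"ty":0,"tz":-8,"twist":0,"grip":0.4},{"tx":0,"ty":0,"tz":-20,"twist":0,"grip":0.4},{"tx":0,"ty":0,"tz":-40,"twist":0,"grip":0.4},{"tx":0,"ty":0,"tz":-40,"twist":0,"grip":0.4},{"tx":0,"ty":0,"tz":-30,"twist":0,"grip":0.4}]'

```text
t: 33.5
tool_pos: [0.5359, 0.2212, 0.3444]
ee_rot: [2.33, 2.105, 0.004]
contact_force: [-0.2, 0.8, 0.7]
gripper_width: 0.0516
```

>>> step_arm --targets '[{"tx":0,"ty":-40,"tz":0,"twist":0,"grip":0.4},{"tx":0,"ty":-40,"tz":0,"twist":0,"grip":0.4},{"tx":0,"ty":-40,"tz":0,"twist":0,"grip":0.4},{"tx":0,"ty":0,"tz":0,"twist":0,"grip":0.4},{"tx":0,"ty":0,"tz":0,"twist":0,"grip":0.4}]'

```text
t: 34.12
tool_pos: [0.4167, 0.2334, 0.3423]
ee_rot: [2.33, 2.105, 0.002]
contact_force: [1.0, 0.1, -1.2]
gripper_width: 0.0512
```

```bash
cat > chk.py <<'E'
import sys,pickle
from h import *
f=pickle.load(open(sys.argv[1]+'.pkl','rb'));o=f['o'];C=cloud(f,o['tool_pos'],o['ee_rot']);I=f['img'].astype(int)
print('t',o['t'],o['tool_pos'].round(3))
r=(I[...,0]>60)&(I[...,0]>2.2*I[...,1])&(C[...,1]>.1)&(C[...,1]<.33)&(C[...,2]>.05)&(C[...,2]<.2)&(C[...,0]>.45)
cc,lab,st,_=cv2.connectedComponentsWithStats(r.astype(np.uint8))
for i in range(1,cc):
    if st[i,4]>15:print(st[i],np.percentile(C[lab==i],[2,50,98],axis=0).round(4).tolist())
b=(C[...,2]>.203)&(C[...,2]<.225)&(C[...,0]>.47)&(C[...,0]<.6)&(C[...,1]>.19)&(C[...,1]<.25)&(I.max(-1)<60)
P=C[b];
if len(P)>10:print('crown',len(P),P.mean(0).round(4),cv2.minAreaRect((P[:,:2]*1000).astype(np.float32)))
E
python3 wr.py s34 scene; python3 wr.py w34; python3 chk.py s34;python3 chk.py w34
```

```text
t 34.125 [0.417 0.233 0.342]
[349 236   8   9  35] [[0.5367, 0.1391, 0.1128], [0.5524, 0.1449, 0.1188], [0.5608, 0.1562, 0.1228]]
[395 248  16  21 115] [[0.5159, 0.2832, 0.1132], [0.5578, 0.2984, 0.1188], [0.5772, 0.3063, 0.1375]]
crown 209 [0.5372 0.2201 0.2117] ((535.1353759765625, 219.96795654296875), (59.57780838012695, 28.99236297607422), 83.99431610107422)
t 34.175 [0.417 0.233 0.342]
[ 387   86   73   22 1003] [[0.5094, 0.2852, 0.0616], [0.5305, 0.297, 0.1188], [0.575, 0.306, 0.1212]]
[381 198  50  31 486] [[0.4933, 0.1399, 0.0591], [0.5054, 0.1531, 0.1183], [0.5392, 0.1597, 0.1211]]
crown 2137 [0.5344 0.2225 0.2117] ((535.73388671875, 219.9665985107422), (62.35947799682617, 28.69577407836914), 84.28507232666016)
```

>>> step_arm --targets '[{"tx":0,"ty":0,"tz":0,"twist":0,"grip":0.4},{"tx":0,"ty":0,"tz":0,"twist":0,"grip":0.4},{"tx":0,"ty":0,"tz":0,"twist":0,"grip":0.4},{"tx":0,"ty":0,"tz":0,"twist":0,"grip":0.4},{"tx":0,"ty":0,"tz":0,"twist":0,"grip":0.4}]'

```text
t: 34.85
tool_pos: [0.4161, 0.2333, 0.3415]
ee_rot: [-2.331, -2.106, 0.0]
contact_force: [0.3, -0.3, -0.4]
gripper_width: 0.0513
```

>>> step_arm --targets '[{"tx":0,"ty":0,"tz":0,"twist":0,"grip":0.4},{"tx":0,"ty":0,"tz":0,"twist":0,"grip":0.4},{"tx":0,"ty":0,"tz":0,"twist":0,"grip":0.4},{"tx":0,"ty":0,"tz":0,"twist":0,"grip":0.4},{"tx":0,"ty":0,"tz":0,"twist":0,"grip":0.4}]'

```text
t: 35.48
tool_pos: [0.4161, 0.2333, 0.3415]
ee_rot: [-2.331, -2.106, 0.0]
contact_force: [-0.2, 0.0, -0.3]
gripper_width: 0.0512
```

>>> step_arm --targets '[{"tx":0,"ty":0,"tz":0,"twist":0,"grip":0.4},{"tx":0,"ty":0,"tz":0,"twist":0,"grip":0.4},{"tx":0,"ty":0,"tz":0,"twist":0,"grip":0.4},{"tx":0,"ty":0,"tz":0,"twist":0,"grip":0.4},{"tx":0,"ty":0,"tz":0,"twist":0,"grip":0.4}]'

```text
t: 36.1
tool_pos: [0.4161, 0.2333, 0.3415]
ee_rot: [-2.331, -2.106, -0.0]
contact_force: [0.1, 0.8, 1.0]
gripper_width: 0.0508
```

```bash
python3 wr.py s35 scene; python3 wr.py w35;python3 wr.py t35 top; python3 chk.py s35;python3 chk.py w35
python3 - <<'E'
import cv2
a=cv2.imread('pics/s35.png')[150:320,260:460];b=cv2.imread('pics/w35.png')
cv2.imwrite('pics/c35.png',cv2.hconcat([cv2.resize(a,(400,340)),cv2.resize(b,(400,340))]))
import pickle,numpy as np
for n in('s','t'):
    A=pickle.load(open({'s':'scene0','t':'top0'}[n]+'.pkl','rb'))['img'].astype(int);B=pickle.load(open(n+'35.pkl','rb'))['img'].astype(int)
    boxes={'s':dict(dish=(270,262,308,300),loupe=(300,222,322,246),ash=(440,255,492,305),cw=(160,165,186,190)),'t':dict(dish=(308,110,342,146),loupe=(314,168,336,190),cw=(478,174,508,202))}[n]
    for k,(x0,y0,x1,y1) in boxes.items(): print(n,k,np.abs(A[y0:y1,x0:x1]-B[y0:y1,x0:x1]).mean().round(1),end=' ')
E
```

```text
t 36.1 [0.416 0.233 0.341]
[349 238   8   7  29] [[0.5438, 0.1379, 0.1146], [0.5524, 0.1479, 0.1183], [0.5604, 0.1552, 0.1239]]
[395 248  15  21 118] [[0.5153, 0.2835, 0.1118], [0.5567, 0.2981, 0.1184], [0.5773, 0.3057, 0.1376]]
crown 207 [0.5371 0.2207 0.2114] ((535.036376953125, 219.8525848388672), (59.31549072265625, 29.94137954711914), 85.15597534179688)
t 36.15 [0.416 0.233 0.342]
[ 388   86   74   22 1027] [[0.5095, 0.2849, 0.0685], [0.5305, 0.297, 0.1189], [0.5752, 0.3059, 0.1213]]
[382 198  50  31 486] [[0.4935, 0.1403, 0.0594], [0.5053, 0.153, 0.1183], [0.5404, 0.1598, 0.1208]]
crown 2137 [0.5344 0.2226 0.2117] ((535.6168212890625, 220.0325469970703), (62.72522735595703, 28.182373046875), 84.04569244384766)
s dish 2.6 s loupe 2.2 s ash 15.6 s cw 2.7 t dish 2.8 t loupe 2.8 t cw 2.8
```

View pics/c35.png

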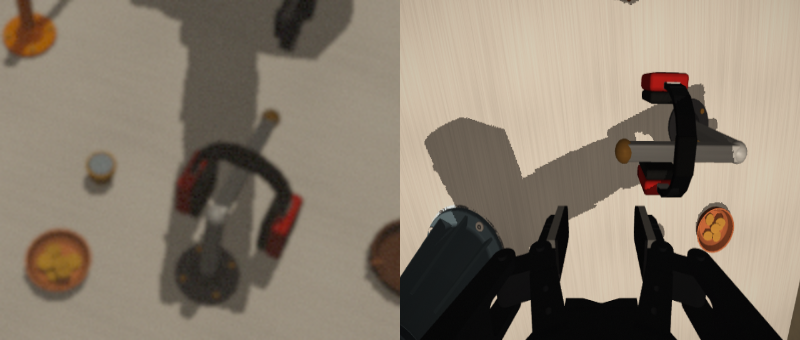

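View pics/t35.png

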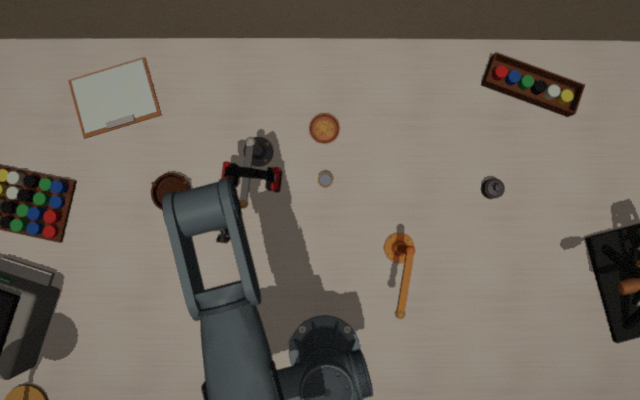

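```bash
python3 -c "
from rig import manip
print(manip.finish_job())"
```

```text
the job is handed in; nothing more can be done
None
```

The ear defenders were stood up on their two cups and let go, then taken by the crown pad and hung over the middle of the rail. I handed the job in at about 36 s of the 72 s allowed.

**Standing up:** The tool only points down, so I pinched the crown pad loosely and raised it while the cup edges pivoted on the counter. The first try slipped at about 28°, so I lowered them flat and gripped again deeper. The second try came upright. In its last stretch, from 60° to upright, they tipped onto their cups by themselves between the jaws; no picture shows that moment. I then opened the jaws and lifted clear for about 1 s. The camera showed them standing, crown at 182 mm and cup tops about 88 mm.

**Hanging:** Two checks about 2 s apart after letting go agreed to about 1 mm for the crown; the cups showed no drift beyond picture noise.
- **Position:** the crown is at about (0.535, 0.220), within 2 mm of the bar middle I measured (0.534, 0.221).
- **Attitude:** the band is square to the bar within about 1°, with one cup on each side and both cup tops at 118 mm.
- **Robot:** it is clear of the rail and the ear defenders, touching nothing.

**Other objects:** The dish, loupe and counterweight look unchanged from the first pictures. The ashtray's image patch changed more (15.6 against 2 to 3 for the others). I took this to be the arm's shadow: it sits in the same place in the top view, but I did not measure it again.

**A fit that disagreed:** While the band was flat again for the second grip, the wrist camera's model fit gave −15.5° and the scene camera's −0.5°. I used the scene camera, which the next steps bore out.

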